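Make up a crate of three shakers and hold it against the sprung stop

TASK

Make up the lot: one salt shaker already stands in the wooden crate; add two of those on the worktop so that exactly three stand upright in it, each in its own cell, and leave the spare one standing where it is. Then slide the crate by its handle, square and centred, flat against the blue jig's sprung stop plate, and press until the pointer is about in the middle of the green field (24 mm in, about 12 N), without ever driving the plate to its end stop. Finish while still holding the crate pressed there, steadily, as a third hand for a colleague who will staple the ticket on; do not let go, and leave the other things on the worktop alone.

Things in the scene. Friction and masses are not known exactly. Their poses are not given: they have to be found in the camera images.
- crate: loose plywood crate, 0.6 kg, slides on the worktop (a few N of friction). Origin: centre of its underside; +x away from its handle; one row of four cells along y. Box 56 mm (x) by 184 mm (y), walls 6 mm thick, 25 mm high, floor 5 mm thick, dividers 4 mm thick, 23 mm high; each cell, about 44 by 40 mm, takes one standing shaker. Dark stub handle on the -x side
- crate_handle (a point): grip point on the crate's handle, 63 mm from the crate's origin along its -x, 26 mm above the worktop; axes of the crate. The handle is a dark wooden bar along the crate's x, 14 mm wide (y), 24 mm high (14 to 38 mm above the worktop), free for 60 mm out from the crate's wall and on both sides
- cell_0 (a point): centre of the floor of the crate's cell 0, 66 mm from the crate's middle along its +y; axes of the crate
- cell_1 (a point): centre of the floor of the crate's cell 1, 22 mm from the crate's middle along its +y; axes of the crate
- cell_2 (a point): centre of the floor of the crate's cell 2, 22 mm from the crate's middle along its -y; axes of the crate
- cell_3 (a point): centre of the floor of the crate's cell 3, 66 mm from the crate's middle along its -y; axes of the crate
- shaker_a_center (a point): glass salt shaker with a domed chrome cap, standing upright: round, 27 mm diameter, 74 mm high, 55 g, plain glass up to 55 mm above its foot (grasp it there); this point is at its centre, 37 mm above its foot, z up. At the start it stands loose on the worktop.
- shaker_b_center (a point): glass salt shaker with a domed chrome cap, standing upright: round, 27 mm diameter, 74 mm high, 55 g, plain glass up to 55 mm above its foot (grasp it there); this point is at its centre, 37 mm above its foot, z up. At the start it stands loose on the worktop.
- shaker_c_center (a point): glass salt shaker with a domed chrome cap, standing upright: round, 27 mm diameter, 74 mm high, 55 g, plain glass up to 55 mm above its foot (grasp it there); this point is at its centre, 37 mm above its foot, z up. At the start it stands loose on the worktop.
- shaker_d_center (a point): glass salt shaker with a domed chrome cap, standing upright: round, 27 mm diameter, 74 mm high, 55 g, plain glass up to 55 mm above its foot (grasp it there); this point is at its centre, 37 mm above its foot, z up. At the start it already stands in cell 0 of the crate.
- jig: fixed blue packing jig. Origin on the worktop under the middle of the stop plate's unpressed front face; +x is the way the plate is pressed in (away from the robot). Housing 55 to 100 mm behind the origin, 110 mm wide (foot 170), 50 mm high. The crate lies right when its +x side bears flat on the plate, its x along the jig's x and its origin on the jig's x axis
- stop_plate (a joint): how far the sprung stop plate is pressed in, m: 0 unpressed, 0.045 end stop. Spring 500 N/m from zero: 12 N at 0.024. Steel plate with a black rubber face, 140 mm wide, 6 to 46 mm above the worktop. Its pointer with an orange tip runs back over the scale on the housing's top: white, then green from 0.016 to 0.032 (8 to 16 N), then red
- stop_face (a point): middle of the stop plate's front face, 26 mm above the worktop; moves with the plate; axes of the jig
- stapler: red stapler, 120x32x44 mm, a bystander; origin at the centre of its underside
- marker_1: red marker pen, 126x18x20 mm, a bystander; origin at the centre of its underside
- ticket_pad: white pad of tickets, 60x85x19 mm, a bystander; origin at the centre of its underside
- box_cutter: yellow snap-blade cutter, 131x18x14 mm, a bystander; origin at the centre of its underside
- tape_roll_a: brown roll of tape lying flat, 79 mm across, 37 mm high, a bystander; origin at the centre of its underside
Things that resemble listed ones, but are neither listed nor needed, are in the scene too. What is shaped like the part that bears shaker_b_center but black or pink is not meant.

How it is judged:
By the outcome, as a careful person would: the job done as asked, in the order asked, and still so for the second after the job is handed in, while the arm keeps its last pose, push and grip.
It also fails if it takes over 61 s, if anything falls off the work surface, if the arm or the gripper's body presses on something with over 40 N, if the wrist force passes 120 N, or if a joint passes its speed limit or range.

ROBOT

A 7-joint arm with a two-finger parallel gripper is mounted at the origin on a cart in front of the work surface, level with it; the furniture and walls round the work are solid. World frame = base frame: x ahead of the robot, y to its left, z up, the work surface at z = 0. Lengths are in m, angles in rad, forces in N, time in s.
With the tool pointing down it reaches from about 0.4 to 0.9 m from the base axis. Payload 5.5 kg.
Tool frame: the origin (TCP) lies at the very end of the fingers, on their centre line; the grasp point (between the pads) lies robot.grip_depth behind it (robot.grip_depth is the distance from the TCP to the grasp point, in m); z points along the fingers, y is the line along which they close (so a half turn about z gives the same grasp; the last joint's range is limited). The gripper opens to 85 mm and grips with 20 to 120 N. Pads are 22 mm wide; open, the fingers measure 114 mm over their backs; the gripper's body (76 mm by 85 mm) begins 54 mm behind the grasp point. The pads swing forward as they close: fully open they stand 13 mm farther back than shut.
Start: joints at [1.517, 0.501, -0.427, 1.55, 0.221, 1.138, -0.21], TCP at [0.203, -0.618, 0.205] pointing down, gripper open.
Joint ranges: [-2.88, 2.88], [-0.31, 2.03], [-1.54, 1.56], [0.2, 2.42], [-1.41, 4.55], [0.19, 2.02], [-2.57, 2.57]. Speed limits (rad/s): [2.57, 2.57, 3.14, 3.14, 3.14, 3.14, 3.14].

INTERFACE

Orientations are given as a unit quaternion [x, y, z, w].
In Python, from plant import robot, optics gives the robot as it stands.
- The arm moves only by the tool servo_tool, never from a script. Its argument "plan" is a list of rows, each an object with "dp": the shift along the tool's x, y, z in mm, a list of three; "yaw": the turn about the tool's z in degrees; "gripper": the opening, from 0 (shut) to 1 (fully open). In form: [{"dp": [dx, dy, dz], "yaw": yaw, "gripper": gripper}, ...]. A call has 1 to 12 rows; each row is the pose to reach, as a shift and turn from the pose commanded when the call began, along the tool's axes at that moment; what a row does not reach only later rows make up. A row lasts 1/8 s, in which the tool goes at most 62.5 mm and 10.7 degrees, less where a joint would pass 70% of its speed; a pose out of reach is approached as far as the arm can. A call with a gripper value outside its range is refused whole. The fingers move at their own pace and stop on an object; "newtons" is the grip in N (left out, the last holds). Time passes only in rows, so rows that repeat a pose let the fingers close. It gives the time, the measured TCP pose, the force, the opening and the grip force at its end, in the units of the state.
- robot.sense(): the state, without advancing time (a new reading comes with each control period).
- optics.grab_frame(name): name is "scene" or "top"; returns the picture (420x560x3 uint8, red, green, blue); there is no depth.
- optics.get_calibration(name): a dict with "K" (3x3 intrinsics, pixels), "k1" (the pictures are not rectified: a ray, as slopes to the right and down, at radius r is drawn at 1 + k1 r^2 times it, then the intrinsics apply), "R" (3x3) and "t" (3): a world point X has camera coordinates R X + t. Camera axes: x right, y down, z forward; pixel columns grow to the right and rows downward; lengths in m; the calibration is good to about 2 mm. A picture is of the moment at which its call begins. get_calibration takes no time and is no camera call.
- robot.close_job(): hands the job in; it is judged then, once.
The state is a dict: "time_s": time; "joint_positions": joint angles; "dq": joint speeds; "tau": joint torques, N m; "tool_pos": TCP position; "orientation": TCP orientation; "wrist_force": force on the tool from outside, world axes, zero at the start; "wrist_torque": the same for the moment, N m; "grip_width": opening from 0.0 (shut) to 1.0 (fully open); "gripper_force": force on a finger pad.
Only numpy, scipy, OpenCV 4.12 (cv2) and the standard library are available. Lean on these libraries where they do the work, as an engineer would, in place of code of your own. Each camera call takes 0.05 s, during which the arm holds its last target. There are 200 camera calls.

## Working session

There is one attempt and no reset: what is moved stays moved. The work goes in short steps, Python scripts to look and compute and a tool call to move; the robot and the scene stay as the last step left them, time stands still between calls to the robot, and variables do not carry over. Pictures are saved under pics/ and viewed, at most 10 in all, crops included, and the job is handed in when it is done.

Besides the shell and the picture viewer there is one more tool, called after "Call:" as name(argument=value, ...) on one line, values as JSON. servo_tool: Moves the arm, as the interface text tells. Its arguments: {"type":"object","properties":{"plan":{"type":"array","items":{"type":"object","properties":{"dp":{"type":"array","items":{"type":"number"}},"yaw":{"type":"number"},"gripper":{"type":"number"}}}},"newtons":{"type":"number"}},"required":["plan"]}

```bash
ls; mkdir -p pics
python3 - <<'E'
from plant import robot, optics
import cv2,numpy as np
s=robot.sense();print({k:np.round(v,3) for k,v in s.items()}, robot.grip_depth)
for n in("scene","top"):
    f=optics.grab_frame(n);cv2.imwrite(f"pics/{n}0.png",f[:,:,::-1]);c=optics.get_calibration(n);print(n,c)
E
```

```text
pics
{'time_s': np.float64(0.0), 'joint_positions': array([ 1.517,  0.502, -0.427,  1.551,  0.221,  1.138, -0.21 ]), 'dq': array([ 0.   ,  0.001,  0.   ,  0.001, -0.001, -0.001,  0.   ]), 'tau': array([-1.0000e-03, -5.6952e+01, -5.8170e+00, -2.8095e+01,  1.1000e-02,
        1.2000e-02,  0.0000e+00]), 'tool_pos': array([ 0.202, -0.617,  0.204]), 'orientation': array([ 0.987,  0.158, -0.   , -0.001]), 'wrist_force': array([-0.487, -0.713,  0.209]), 'wrist_torque': array([-0.058,  0.02 , -0.026]), 'gripper_force': np.float64(0.0), 'grip_width': np.float64(1.001)} 0.0187
scene {'K': array([[437.31417776,   0.        , 277.31359714],
       [  0.        , 437.31417776, 207.81479602],
       [  0.        ,   0.        ,   1.        ]]), 'k1': -0.09640272612769606, 'R': array([[ 0.53401713, -0.84546693, -0.00337185],
       [-0.36297463, -0.22565792, -0.9040619 ],
       [ 0.76359356,  0.48400844, -0.42738824]]), 't': array([-0.36039743,  0.26208649,  0.60887161])}
top {'K': array([[489.77829377,   0.        , 277.34763566],
       [  0.        , 489.77829377, 210.68812068],
       [  0.        ,   0.        ,   1.        ]]), 'k1': 0.012110622007594886, 'R': array([[ 0.02062095, -0.99978546, -0.00195261],
       [-0.99633757, -0.02038766, -0.08304087],
       [ 0.08298325,  0.00365784, -0.99654423]]), 't': array([-0.09292542,  0.56466502,  1.02981812])}
```

View pics/scene0.png

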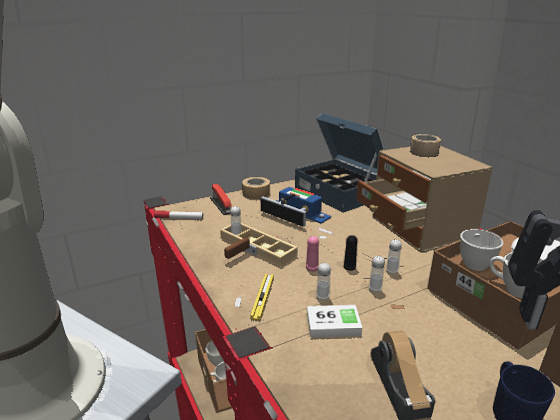

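View pics/top0.png

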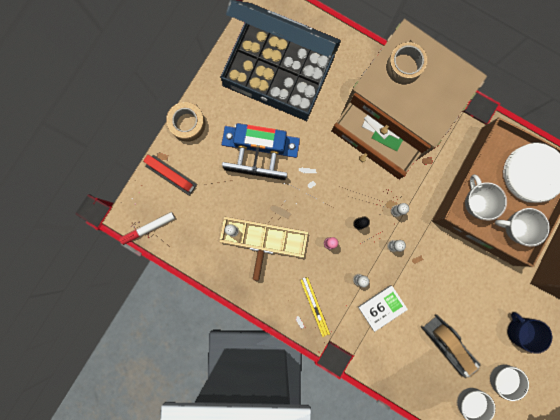

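The scene picture shows the crate at about (258,243), the jig plate at about (283,210) and glass shakers at (324,280), (377,272) and (394,255). In the top picture, the caps are at (403,211), (398,246) and (362,282), with the crate at (264,238), its handle tip at (258,278) and the plate at (255,172).

```bash
cat > h.py <<'E'
import numpy as np,cv2
from plant import robot,optics
def ray(n,uv):
    c=optics.get_calibration(n);K=c["K"]
    p=np.array([(uv[0]-K[0,2])/K[0,0],(uv[1]-K[1,2])/K[1,1]]);q=p.copy()
    for _ in range(20): q=p/(1+c["k1"]*(q@q))
    return -c["R"].T@c["t"], c["R"].T@np.r_[q,1]
def plane(n,uv,z):
    o,d=ray(n,uv);return o+d*(z-o[2])/d[2]
def proj(n,X):
    c=optics.get_calibration(n);Y=c["R"]@np.asarray(X)+c["t"];q=Y[:2]/Y[2];q=q*(1+c["k1"]*(q@q))
    return c["K"][:2,:2]@q+c["K"][:2,2]
def tri(a,b):
    (o1,d1),(o2,d2)=ray("scene",a),ray("top",b)
    s=np.linalg.lstsq(np.c_[d1,-d2],o2-o1,rcond=None)[0];p,q=o1+d1*s[0],o2+d2*s[1]
    return (p+q)/2,np.linalg.norm(p-q)
def blobs(m,roi,amin=15):
    x0,y0,x1,y1=roi;n,l,s,c=cv2.connectedComponentsWithStats(m[y0:y1,x0:x1].astype(np.uint8))
    return [(np.round(c[i]+[x0,y0],1),s[i,4],l==i) for i in range(1,n) if s[i,4]>=amin]
E
python3 - <<'E'
from h import *
f=cv2.imread("pics/top0.png");hsv=cv2.cvtColor(f,cv2.COLOR_BGR2HSV)
H,S,V=[hsv[:,:,i].astype(int) for i in range(3)]
cap=(S<60)&(V>110)
for r in((380,195,420,260),(345,265,375,295),(222,220,245,245)):
    for c,a,_ in blobs(cap,r):print("cap",c,a,plane("top",c,.07).round(4))
cr=(H>18)&(H<32)&(V>150)&(S>60)
pts=np.argwhere(cr[212:265,212:315])[:,::-1]+[212,212]
print("crate rect",cv2.minAreaRect(pts.astype(np.float32)),len(pts))
h=[b for b in blobs((V<115)&(S>80),(240,250,275,285))]
for c,a,_ in h: print("handle",c,a,plane("top",c,.038).round(4))
crop=cv2.resize(f[110:300,200:420],None,fx=3.1,fy=3.1,interpolation=cv2.INTER_CUBIC);cv2.imwrite("pics/crop1.png",crop)
E
```

```text
cap [400.6 208.8] 145 [ 0.5716 -0.3344  0.07  ]
cap [397.3 245. ] 145 [ 0.4973 -0.3276  0.07  ]
cap [361.4 280.3] 142 [ 0.4244 -0.2549  0.07  ]
cap [230.5 229.9] 120 [0.5211 0.0136 0.07  ]
crate rect ((266.66436767578125, 238.75433349609375), (93.59917449951172, 49.93008041381836), 1.50743567943573) 1561
handle [261.  265.8] 195 [ 0.4484 -0.0494  0.038 ]
```

View pics/crop1.png

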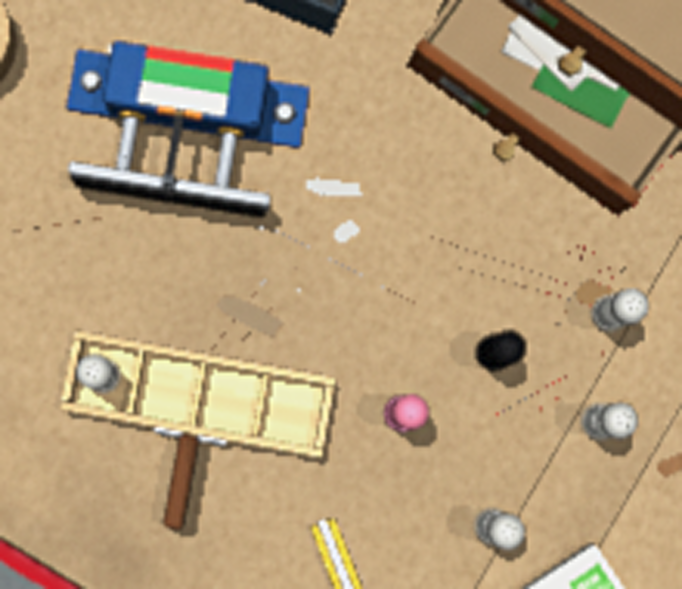

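The crop (3.1x, offset 200,110) shows crate corners near (78,333), (335,378), (322,460) and (64,408). The plate's rubber edge runs from (72,188) to (267,215). The cap centres are near (630,306), (617,420) and (507,531).

Run:
```python
from h import *
z=lambda p:np.array(p)/3.1+[200-.3,110-.3]
print("rim corners"); C=[plane("top",z(p),.025) for p in((78,333),(335,378),(322,460),(64,408))]
for c in C:print(c.round(4))
ctr=np.mean(C,0);print("ctr",ctr.round(4),[round(float(np.linalg.norm(C[i]-C[(i+1)%4])),4) for i in range(4)])
a=[np.degrees(np.arctan2(*(u)[[0,1]]*[1,-1])) for u in (C[1]-C[0],C[2]-C[3])];print("edge ang",a)
hb,ht=plane("top",z((190,436)),.038),plane("top",z((173,526)),.038);print("handle",hb.round(4),ht.round(4),np.degrees(np.arctan2(*(hb-ht)[[1,0]])))
P=[plane("top",z(p),.006) for p in((72,188),(267,215))];Q=[plane("top",z(p),.046) for p in((74,164),(270,197))]
for n,L in("bot",P),("topback",Q):
    d=L[1]-L[0];print(n,L[0].round(4),L[1].round(4),np.linalg.norm(d).round(4),"xang",np.degrees(np.arctan2(d[0],-d[1])),"mid",(L[0]+L[1])[:2]/2)
F=[plane("top",z(p),0) for p in((68,107),(303,146))];d=F[1]-F[0];print("foot",np.linalg.norm(d),np.degrees(np.arctan2(d[0],-d[1])))
f=cv2.imread("pics/scene0.png");hsv=cv2.cvtColor(f,cv2.COLOR_BGR2HSV);S,V=hsv[:,:,1].astype(int),hsv[:,:,2].astype(int)
for r,t in((((310,258,340,305)),(363.5,281.3)),((365,250,388,295),(399,245.5)),((384,235,405,275),(403.2,208.7))):
    u=plane("top",t,.066)
    print("shaker top-plane",u.round(4),"proj scene z0,z.066",proj("scene",[u[0],u[1],0]).round(1),proj("scene",u).round(1))
    for c,a,m in blobs((S<45)&(V>120),r,10):
        ys,xs=np.nonzero(m);print("  scene blob",c,a,xs.min()+r[0],xs.max()+r[0],ys.min()+r[1],ys.max()+r[1])
cv2.imwrite("pics/crop2.png",cv2.resize(f[160:320,200:420],None,fx=3.5,fy=3.5,interpolation=cv2.INTER_CUBIC))
```

```text
rim corners
[0.5502 0.031  0.025 ]
[ 0.5227 -0.1473  0.025 ]
[ 0.4662 -0.1392  0.025 ]
[0.4982 0.0391 0.025 ]
ctr [ 0.5093 -0.0541  0.025 ] [0.1804, 0.0571, 0.1811, 0.0526]
edge ang [np.float64(-8.764228230440422), np.float64(-10.174441804198237)]
handle [ 0.4807 -0.0486  0.038 ] [ 0.4199 -0.0386  0.038 ] -9.393463200818116
bot [0.6545 0.0404 0.006 ] [ 0.638  -0.0984  0.006 ] 0.1398 xang -6.783689727676468 mid [ 0.64628496 -0.02904193]
topback [0.6646 0.0348 0.046 ] [ 0.6445 -0.0998  0.046 ] 0.136 xang -8.482251018561346 mid [ 0.65454259 -0.0324894 ]
foot 0.17079753610032028 -8.377421101605059
shaker top-plane [ 0.4222 -0.2599  0.066 ] proj scene z0,z.066 [323.1 298.3] [324.7 268.3]
  scene blob [324.  266.7] 85 318 330 263 270
  scene blob [323.1 281.3] 131 317 329 275 287
  scene blob [322.2 296.2] 25 316 328 293 298
shaker top-plane [ 0.4965 -0.3321  0.066 ] proj scene z0,z.066 [374.6 290. ] [378.  260.6]
  scene blob [378.2 259.5] 80 372 384 256 263
  scene blob [376.9 273.3] 126 371 383 266 279
  scene blob [375.2 288.2] 26 369 381 284 290
shaker top-plane [ 0.5723 -0.3407  0.066 ] proj scene z0,z.066 [392.1 272.4] [395.9 244.2]
  scene blob [395.5 242.9] 65 390 401 239 246
  scene blob [393.7 255.9] 111 388 399 250 261
  scene blob [392.8 270.4] 20 386 398 267 272
```

View pics/crop2.png

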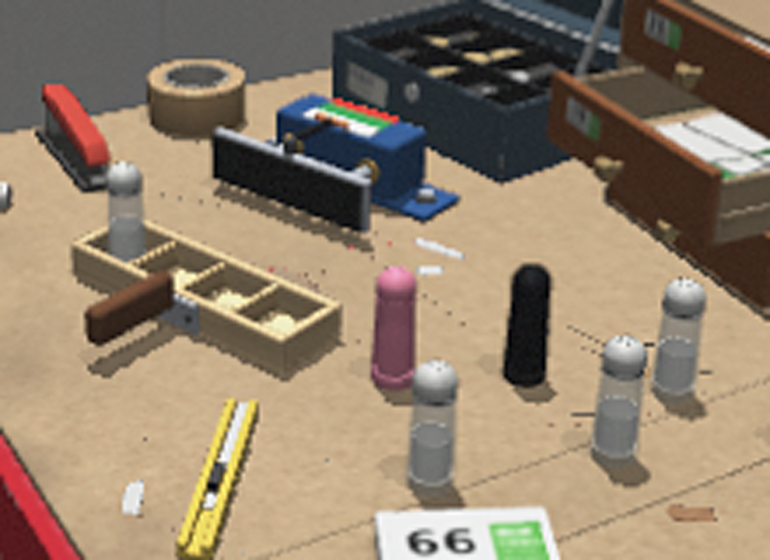

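The crop agrees with the top view to within 1–2 mm: the shakers stand at (.422,-.260), (.4965,-.332) and (.572,-.341), and the last one stays as the spare. The crate is at (.509,-.054), -9.4°. The jig origin is at about (.647,-.031), -8.4°. The black and pink lookalikes are at crop (527,320) and (395,325).

```bash
cat >> h.py <<'E'
def go(p,th):
    s=robot.sense();x,y,z,w=s["orientation"];t=np.degrees(2*np.arctan2(y,x))
    from scipy.spatial.transform import Rotation as Ro
    R=Ro.from_quat(s["orientation"]).as_matrix();t=np.degrees(np.arctan2(R[1,0],R[0,0]))
    print("at",s["tool_pos"].round(4),"th",t.round(2),"tilt",np.degrees(np.arccos(-R[2,2])).round(2),"dp",((np.array(p)-s["tool_pos"])@R*1000).round(1),"yaw",round((t-th+180)%360-180,1),"t",round(float(s["time_s"]),2))
E
python3 -c "
from h import *
go([.422,-.260,.2],80.6)"
```

```text
at [ 0.2022 -0.617   0.204 ] th 18.15 tilt 0.1 dp [ 320.1 -270.8    4.5] yaw -62.4 t 0.1
```

Call:
servo_tool(plan=[{"dp": [320, -271, 4], "yaw": -62.4, "gripper": 0.6}, {"dp": [320, -271, 4], "yaw": -62.4, "gripper": 0.6}, {"dp": [320, -271, 4], "yaw": -62.4, "gripper": 0.6}, {"dp": [320, -271, 4], "yaw": -62.4, "gripper": 0.6}, {"dp": [320, -271, 4], "yaw": -62.4, "gripper": 0.6}, {"dp": [320, -271, 4], "yaw": -62.4, "gripper": 0.6}, {"dp": [320, -271, 4], "yaw": -62.4, "gripper": 0.6}, {"dp": [320, -271, 4], "yaw": -62.4, "gripper": 0.6}, {"dp": [320, -271, 60], "yaw": -62.4, "gripper": 0.6}, {"dp": [320, -271, 90], "yaw": -62.4, "gripper": 0.6}, {"dp": [320, -271, 90], "yaw": -62.4, "gripper": 0.6}])

```text
time_s: 1.48
tool_pos: [0.4196, -0.26, 0.1127]
orientation: [0.763, 0.646, -0.001, -0.003]
wrist_force: [0.5, 1.0, -0.0]
grip_width: 0.602
gripper_force: 0.0
```

```bash
python3 -c "
from h import *
f=optics.grab_frame('scene');cv2.imwrite('pics/s3.png',cv2.resize(f[120:340,180:460,::-1],None,fx=2.6,fy=2.6))
go([.422,-.260,.026],80.6)"
```

```text
at [ 0.4212 -0.2606  0.1144] th 80.5 tilt 0.14 dp [ 0.6  0.8 88.4] yaw -0.1 t 1.52
```

View pics/s3.png

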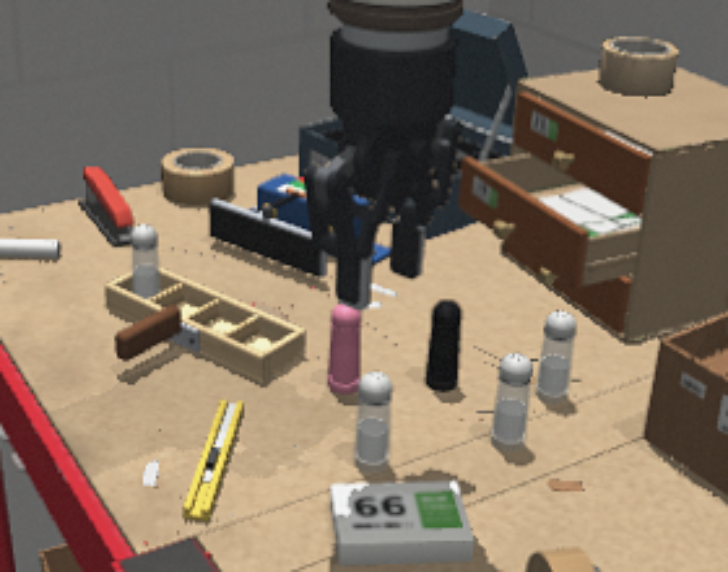

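The gripper hangs over the near shaker: fingertips at (352,300) and (406,272), cap at (376,388), so it is centred. Descend and grip.

Call:
servo_tool(plan=[{"dp": [0.5, 1, 45], "yaw": 0, "gripper": 0.6}, {"dp": [0.5, 1, 80], "yaw": 0, "gripper": 0.6}, {"dp": [0.5, 1, 88], "yaw": 0, "gripper": 0.6}, {"dp": [0.5, 1, 88], "yaw": 0, "gripper": 0.6}, {"dp": [0.5, 1, 88], "yaw": 0, "gripper": 0.1}, {"dp": [0.5, 1, 88], "yaw": 0, "gripper": 0.1}, {"dp": [0.5, 1, 88], "yaw": 0, "gripper": 0.1}, {"dp": [0.5, 1, 88], "yaw": 0, "gripper": 0.1}, {"dp": [0.5, 1, 70], "yaw": 0, "gripper": 0.1}, {"dp": [0.5, 1, 20], "yaw": 0, "gripper": 0.1}, {"dp": [0.5, 1, -30], "yaw": 0, "gripper": 0.1}, {"dp": [0.5, 1, -30], "yaw": 0, "gripper": 0.1}], newtons=25)

```text
time_s: 3.02
tool_pos: [0.4263, -0.2616, 0.1498]
orientation: [0.763, 0.647, 0.001, 0.004]
wrist_force: [-0.7, -0.2, -0.6]
grip_width: 0.255
gripper_force: 24.9
```

```bash
python3 -c "
from h import *
c=np.array([.5093,-.0541]);a=np.radians(-9.4);X=np.array([np.cos(a),np.sin(a)]);Y=np.array([-X[1],X[0]])
for k in (22,-22,-66): print(k,(c+Y*k/1000).round(4))
p=c+Y*-.066
go([p[0],p[1],.145],80.6)"
```

```text
22 [ 0.5129 -0.0324]
-22 [ 0.5057 -0.0758]
-66 [ 0.4985 -0.1192]
at [ 0.4263 -0.2616  0.1498] th 80.56 tilt 0.5 dp [152.3  47.8   4.4] yaw -0.0 t 3.02
```

Call:
servo_tool(plan=[{"dp": [60, 20, 4], "yaw": 0, "gripper": 0.1}, {"dp": [115, 36, 4], "yaw": 0, "gripper": 0.1}, {"dp": [152, 48, 4], "yaw": 0, "gripper": 0.1}, {"dp": [152, 48, 4], "yaw": 0, "gripper": 0.1}, {"dp": [152, 48, 4], "yaw": 0, "gripper": 0.1}])

```text
time_s: 3.65
tool_pos: [0.4947, -0.1185, 0.1405]
orientation: [0.763, 0.647, -0.001, -0.0]
wrist_force: [-0.6, -0.5, -1.0]
grip_width: 0.257
gripper_force: 24.9
```

```bash
python3 -c "
from h import *
f=optics.grab_frame('scene');cv2.imwrite('pics/s4.png',cv2.resize(f[120:340,160:440,::-1],None,fx=2.6,fy=2.6))
go([.4985,-.1192,.033],80.6)"
```

```text
at [ 0.4946 -0.1192  0.1405] th 80.48 tilt 0.08 dp [  0.8   4.  107.5] yaw -0.1 t 3.7
```

View pics/s4.png

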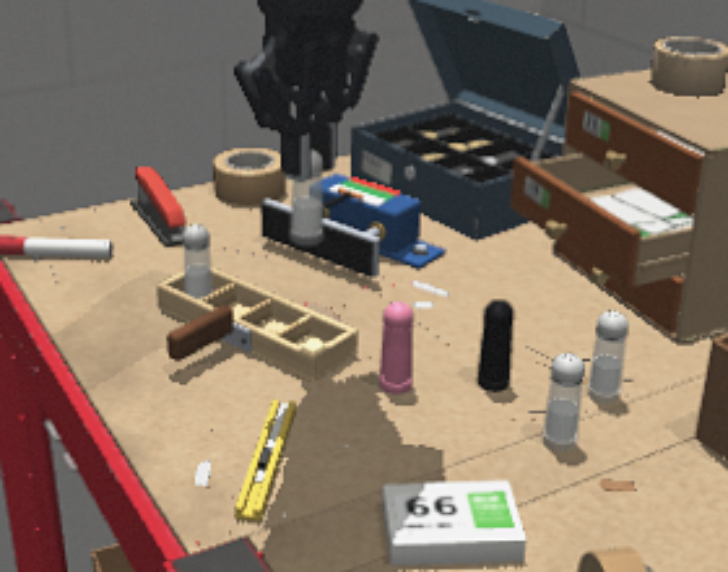

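The shaker hangs upright in the grip, foot at (306,240). Cell 3 is at (313,342) below it.

Call:
servo_tool(plan=[{"dp": [1, 4, 30], "yaw": 0, "gripper": 0.1}, {"dp": [1, 4, 70], "yaw": 0, "gripper": 0.1}, {"dp": [1, 4, 95], "yaw": 0, "gripper": 0.1}, {"dp": [1, 4, 101], "yaw": 0, "gripper": 0.1}, {"dp": [1, 4, 101], "yaw": 0, "gripper": 0.1}])

```text
time_s: 4.32
tool_pos: [0.4995, -0.1185, 0.0401]
orientation: [0.763, 0.646, -0.0, -0.0]
wrist_force: [-0.0, -0.3, -0.9]
grip_width: 0.253
gripper_force: 24.9
```

```bash
python3 -c "
from h import *
go([.4985,-.1192,.032],80.6);print(robot.sense()['wrist_force'])"
```

```text
at [ 0.4995 -0.1185  0.0401] th 80.47 tilt 0.02 dp [-0.8 -0.9  8.1] yaw -0.1 t 4.33
[-0.00602494 -0.32083556 -0.85942291]
```

Call:
servo_tool(plan=[{"dp": [-1, -1, 5], "yaw": 0, "gripper": 0.1}, {"dp": [-1, -1, 8], "yaw": 0, "gripper": 0.1}, {"dp": [-1, -1, 8], "yaw": 0, "gripper": 0.1}])

```text
time_s: 4.7
tool_pos: [0.4995, -0.119, 0.0334]
orientation: [0.763, 0.646, 0.0, 0.001]
wrist_force: [-3.0, -0.1, 9.5]
grip_width: 0.26
gripper_force: 25.9
```

Call:
servo_tool(plan=[{"dp": [0, 0, -1.5], "yaw": 0, "gripper": 0.1}, {"dp": [0, 0, -1.5], "yaw": 0, "gripper": 0.55}, {"dp": [0, 0, -1.5], "yaw": 0, "gripper": 0.55}, {"dp": [0, 0, -1.5], "yaw": 0, "gripper": 0.55}, {"dp": [0, 0, -30], "yaw": 0, "gripper": 0.55}, {"dp": [0, 0, -85], "yaw": 0, "gripper": 0.55}, {"dp": [0, 0, -115], "yaw": 0, "gripper": 0.55}])

```text
time_s: 5.58
tool_pos: [0.4996, -0.1183, 0.1491]
orientation: [0.763, 0.647, 0.001, 0.001]
wrist_force: [-0.6, -1.2, 0.5]
grip_width: 0.553
gripper_force: 0.0
```

```bash
python3 -c "
from h import *
go([.4965,-.3321,.135],80.6)"
```

```text
at [ 0.4996 -0.1183  0.1491] th 80.58 tilt 0.14 dp [-211.4   31.9   14.2] yaw -0.0 t 5.58
```

Call:
servo_tool(plan=[{"dp": [-62, 10, 10], "yaw": 0, "gripper": 0.6}, {"dp": [-124, 20, 10], "yaw": 0, "gripper": 0.6}, {"dp": [-180, 28, 14], "yaw": 0, "gripper": 0.6}, {"dp": [-211, 32, 14], "yaw": 0, "gripper": 0.6}, {"dp": [-211, 32, 14], "yaw": 0, "gripper": 0.6}, {"dp": [-211, 32, 14], "yaw": 0, "gripper": 0.6}])

```text
time_s: 6.32
tool_pos: [0.4955, -0.3307, 0.1327]
orientation: [0.763, 0.647, 0.0, -0.0]
wrist_force: [1.1, 0.3, -0.2]
grip_width: 0.6
gripper_force: 0.0
```

```bash
python3 -c "
from h import *
f=optics.grab_frame('scene');g=optics.grab_frame('top')
a=cv2.resize(f[150:320,200:420,::-1],(396,306));b=cv2.resize(g[150:320,200:420,::-1],(396,306));cv2.imwrite('pics/s5.png',np.hstack([a,b]))
go([.4965,-.3321,.027],80.6)"
```

```text
at [ 0.4959 -0.33    0.133 ] th 80.7 tilt 0.04 dp [ -2.    0.9 106. ] yaw 0.1 t 6.42
```

View pics/s5.png

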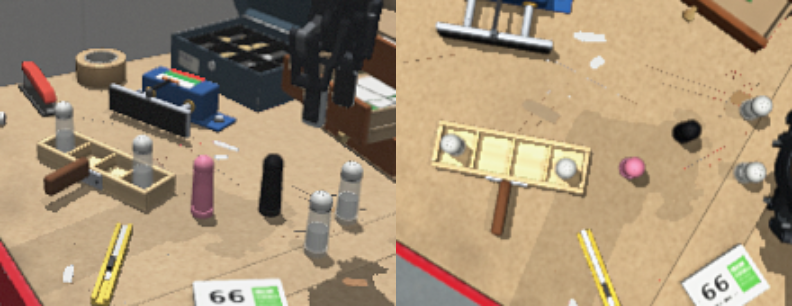

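Left: the shaker stands upright in the end cell at (142,150). Right: it is centred in cell 3 at (566,168), with cell 0 still filled at (451,144). The gripper is now above the second shaker, cap at (752,173).

Call:
servo_tool(plan=[{"dp": [-2, 1, 50], "yaw": 0, "gripper": 0.6}, {"dp": [-2, 1, 95], "yaw": 0, "gripper": 0.6}, {"dp": [-2, 1, 106], "yaw": 0, "gripper": 0.6}, {"dp": [-2, 1, 106], "yaw": 0, "gripper": 0.6}, {"dp": [-2, 1, 106], "yaw": 0, "gripper": 0.1}, {"dp": [-2, 1, 106], "yaw": 0, "gripper": 0.1}, {"dp": [-2, 1, 106], "yaw": 0, "gripper": 0.1}, {"dp": [-2, 1, 106], "yaw": 0, "gripper": 0.1}])

```text
time_s: 7.42
tool_pos: [0.4977, -0.3348, 0.0289]
orientation: [0.763, 0.646, 0.0, 0.002]
wrist_force: [-0.0, 1.7, 7.3]
grip_width: 0.258
gripper_force: 24.6
```

```bash
python3 -c "
from h import *
go([.4965,-.3321,.147],80.6);print(robot.sense()['wrist_force'])"
```

```text
at [ 0.4977 -0.3348  0.0289] th 80.55 tilt 0.2 dp [   2.3   -1.2 -118.1] yaw -0.1 t 7.42
[-0.03144991  1.70297247  7.31112135]
```

Call:
servo_tool(plan=[{"dp": [0, 0, -30], "yaw": 0, "gripper": 0.1}, {"dp": [0, 0, -85], "yaw": 0, "gripper": 0.1}, {"dp": [0, 0, -118], "yaw": 0, "gripper": 0.1}, {"dp": [55, -10, -118], "yaw": 0, "gripper": 0.1}, {"dp": [115, -20, -118], "yaw": 0, "gripper": 0.1}, {"dp": [175, -28, -118], "yaw": 0, "gripper": 0.1}, {"dp": [230, -33, -118], "yaw": 0, "gripper": 0.1}, {"dp": [257, -34, -118], "yaw": 0, "gripper": 0.1}, {"dp": [257, -34, -118], "yaw": 0, "gripper": 0.1}, {"dp": [257, -34, -118], "yaw": 0, "gripper": 0.1}])

```text
time_s: 8.68
tool_pos: [0.5047, -0.0762, 0.1451]
orientation: [0.763, 0.646, -0.0, 0.0]
wrist_force: [-0.6, -0.4, -1.3]
grip_width: 0.254
gripper_force: 24.9
```

```bash
python3 -c "
from h import *
go([.506,-.0758,.041],80.6);print(robot.sense()['wrist_force'])"
```

```text
at [ 0.5047 -0.0762  0.1451] th 80.5 tilt 0.06 dp [  0.7   1.2 104.1] yaw -0.1 t 8.68
[-0.58052246 -0.36096357 -1.27914039]
```

Call:
servo_tool(plan=[{"dp": [1, 1, 30], "yaw": 0, "gripper": 0.1}, {"dp": [1, 1, 70], "yaw": 0, "gripper": 0.1}, {"dp": [1, 1, 95], "yaw": 0, "gripper": 0.1}, {"dp": [1, 1, 103], "yaw": 0, "gripper": 0.1}, {"dp": [1, 1, 103], "yaw": 0, "gripper": 0.1}])

```text
time_s: 9.3
tool_pos: [0.5059, -0.0751, 0.0419]
orientation: [0.763, 0.646, -0.0, -0.0]
wrist_force: [0.6, -0.2, 0.0]
grip_width: 0.258
gripper_force: 24.9
```

```bash
python3 -c "
from h import *
go([.506,-.0758,.033],80.6);print(robot.sense()['wrist_force'])"
```

```text
at [ 0.5059 -0.0751  0.0419] th 80.46 tilt 0.02 dp [-0.7  0.3  8.9] yaw -0.1 t 9.3
[ 0.58499292 -0.19290119  0.00293661]
```

Call:
servo_tool(plan=[{"dp": [0, 0, 5], "yaw": 0, "gripper": 0.1}, {"dp": [0, 0, 8], "yaw": 0, "gripper": 0.1}, {"dp": [0, 0, 8], "yaw": 0, "gripper": 0.1}])

```text
time_s: 9.68
tool_pos: [0.506, -0.0743, 0.0341]
orientation: [0.763, 0.646, 0.0, 0.0]
wrist_force: [-0.9, -0.1, -0.7]
grip_width: 0.256
gripper_force: 24.9
```

Call:
servo_tool(plan=[{"dp": [0, 0, 1], "yaw": 0, "gripper": 0.1}, {"dp": [0, 0, 1], "yaw": 0, "gripper": 0.1}, {"dp": [0, 0, 1], "yaw": 0, "gripper": 0.55}, {"dp": [0, 0, 1], "yaw": 0, "gripper": 0.55}, {"dp": [0, 0, 0], "yaw": 0, "gripper": 0.55}, {"dp": [0, 0, -30], "yaw": 0, "gripper": 0.55}, {"dp": [0, 0, -85], "yaw": 0, "gripper": 0.55}, {"dp": [0, 0, -115], "yaw": 0, "gripper": 0.55}])

```text
time_s: 10.68
tool_pos: [0.507, -0.0739, 0.1513]
orientation: [0.763, 0.647, 0.001, 0.001]
wrist_force: [1.1, -0.4, 0.2]
grip_width: 0.55
gripper_force: 0.0
```

```bash
python3 -c "
from h import *
go([.405,-.036,.15],-9.4)"
```

```text
at [ 0.507  -0.0739  0.1513] th 80.58 tilt 0.14 dp [  20.7 -106.8    1. ] yaw 90.0 t 10.68
```

Call:
servo_tool(plan=[{"dp": [20, -70, 0], "yaw": 10, "gripper": 0.6}, {"dp": [20, -70, 0], "yaw": 90, "gripper": 0.6}, {"dp": [20, -70, 0], "yaw": 90, "gripper": 0.6}, {"dp": [20, -70, 0], "yaw": 90, "gripper": 0.6}, {"dp": [20, -70, 0], "yaw": 90, "gripper": 0.6}, {"dp": [20, -70, 0], "yaw": 90, "gripper": 0.6}, {"dp": [20, -70, 0], "yaw": 90, "gripper": 0.6}, {"dp": [20, -70, 0], "yaw": 90, "gripper": 0.6}, {"dp": [20, -70, 0], "yaw": 90, "gripper": 0.6}, {"dp": [20, -70, 0], "yaw": 90, "gripper": 0.6}, {"dp": [20, -70, 0], "yaw": 90, "gripper": 0.6}])

```text
time_s: 12.05
tool_pos: [0.4401, -0.0428, 0.1489]
orientation: [0.997, -0.081, 0.0, 0.0]
wrist_force: [0.1, 0.9, 0.1]
grip_width: 0.596
gripper_force: 0.0
```

```bash
python3 -c "
from h import *
f=optics.grab_frame('scene');g=optics.grab_frame('top')
cv2.imwrite('pics/top6.png',g[:,:,::-1])
a=cv2.resize(f[150:320,200:420,::-1],(396,306));b=cv2.resize(g[110:280,200:420,::-1],(396,306));cv2.imwrite('pics/s6.png',np.hstack([a,b]))
go([.440,-.0427,.009],-9.4)"
```

```text
at [ 0.4401 -0.0429  0.1489] th -9.38 tilt 0.0 dp [-1.000e-01 -2.000e-01  1.399e+02] yaw 0.0 t 12.15
```

View pics/s6.png

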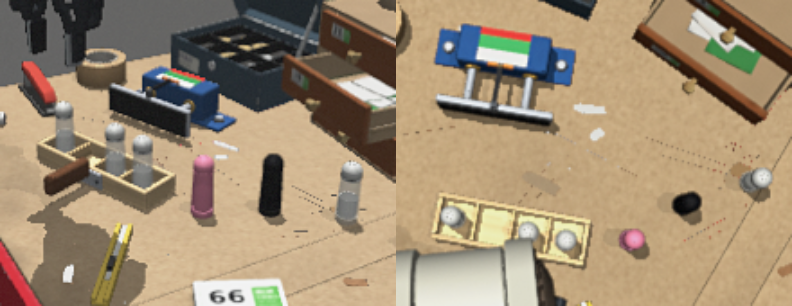

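Three shakers stand upright in cells 0, 2 and 3 (right half: (451,216), (527,232), (566,240)). The spare at (758,180) is untouched. Now grip the handle.

Call:
servo_tool(plan=[{"dp": [0, 0, 50], "yaw": 0, "gripper": 0.6}, {"dp": [0, 0, 100], "yaw": 0, "gripper": 0.6}, {"dp": [0, 0, 128], "yaw": 0, "gripper": 0.6}, {"dp": [0, 0, 136], "yaw": 0, "gripper": 0.6}, {"dp": [0, 0, 136], "yaw": 0, "gripper": 0.6}])

```text
time_s: 12.78
tool_pos: [0.4403, -0.0428, 0.0131]
orientation: [0.997, -0.082, -0.0, -0.0]
wrist_force: [-0.4, 0.3, 0.2]
grip_width: 0.603
gripper_force: 0.0
```

```bash
python3 -c "
from h import *
go([.440,-.0427,.009],-9.4)"
```

```text
at [ 0.4403 -0.0428  0.0131] th -9.42 tilt 0.02 dp [-0.3 -0.   4.1] yaw -0.0 t 12.78
```

Call:
servo_tool(plan=[{"dp": [0, 0, 3], "yaw": 0, "gripper": 0.3}, {"dp": [0, 0, 3], "yaw": 0, "gripper": 0.1}, {"dp": [0, 0, 3], "yaw": 0, "gripper": 0.0}, {"dp": [0, 0, 3], "yaw": 0, "gripper": 0.0}, {"dp": [0, 0, 3], "yaw": 0, "gripper": 0.0}, {"dp": [0, 0, 3], "yaw": 0, "gripper": 0.0}], newtons=60)

```text
time_s: 13.52
tool_pos: [0.4403, -0.0426, 0.0101]
orientation: [0.997, -0.082, 0.0, -0.0]
wrist_force: [-1.0, 2.9, 5.5]
grip_width: 0.098
gripper_force: 58.8
```

```bash
cat > m.py <<'E'
from h import *
# line fits: crate far rim edge and plate in top view
def meas(save=None):
    g=optics.grab_frame("top");hsv=cv2.cvtColor(g,cv2.COLOR_RGB2HSV);H,S,V=[hsv[:,:,i].astype(int) for i in range(3)]
    if save: cv2.imwrite(save,cv2.resize(g[100:300,190:410,::-1],None,fx=3,fy=3,interpolation=cv2.INTER_CUBIC))
    return g,H,S,V
def fit(P):
    P=np.array(P)[:,:2];A=np.c_[P[:,1],np.ones(len(P))];w=np.ones(len(P),bool)
    for _ in range(6):
        k=np.linalg.lstsq(A[w],P[w,0],rcond=None)[0];r=abs(A@k-P[:,0]);w=r<max(.0015,1.5*np.median(r))
    return np.degrees(np.arctan(k[0])),k,w.sum()   # x=k0*y+k1 ; normal's angle = -ang
E
python3 - <<'E'
from m import *
s=robot.sense();print({k:np.round(s[k],3) for k in("tool_pos","wrist_force","grip_width","gripper_force")})
g,H,S,V=meas("pics/top7.png")
# crate far outer rim edge: first crate-coloured pixel going down each column
cr=(H>18)&(H<32)&(V>150)&(S>60)
far=[]
for u in range(232,300):
    c=np.nonzero(V[212:250,u]>0)[0]
    col=g[205:245,u].astype(float).sum(1);d=col[2:]-col[:-2]
    far.append((u,206+int(np.argmax(d[:int(30)]))))
print(far[::8])
print("crate far",fit([plane("top",p,.025) for p in far]))
# plate: black strip bottom and top-grey back edge
bot=[];top=[]
for u in range(226,284):
    col=V[155:190,u]
    b=np.nonzero(col<60)[0]
    if len(b): bot.append((u,155+b.max()+.5)); top.append((u,155+b.min()-.5))
print(bot[::8],top[::8])
for n,L,z in("bot",bot,.006),("blacktop",top,.046):print(n,fit([plane("top",p,z) for p in L]))
e=[plane("top",p,.046).round(4) for p in (top[0],top[-1])];print(e)
E
```

```text
{'tool_pos': array([ 0.44 , -0.043,  0.01 ]), 'wrist_force': array([-1.032,  2.863,  5.476]), 'grip_width': np.float64(0.098), 'gripper_force': np.float64(58.751)}
[(232, 223), (240, 225), (248, 231), (256, 227), (264, 228), (272, 230), (280, 231), (288, 233), (296, 234)]
crate far (np.float64(7.917523311428637), array([0.13907321, 0.53506221]), np.int64(54))
[(226, np.float64(170.5)), (234, np.float64(171.5)), (242, np.float64(172.5)), (250, np.float64(174.5)), (258, np.float64(175.5)), (266, np.float64(176.5)), (274, np.float64(178.5)), (282, np.float64(179.5))] [(226, np.float64(166.5)), (234, np.float64(167.5)), (242, np.float64(169.5)), (250, np.float64(170.5)), (258, np.float64(171.5)), (266, np.float64(173.5)), (274, np.float64(174.5)), (282, np.float64(175.5))]
bot (np.float64(8.143276835209399), array([0.14309178, 0.65001573]), np.int64(58))
blacktop (np.float64(8.404505915110507), array([0.14774751, 0.6518754 ]), np.int64(54))
[array([0.6563, 0.0294, 0.046 ]), array([ 0.6374, -0.0919,  0.046 ])]
```

View pics/top7.png

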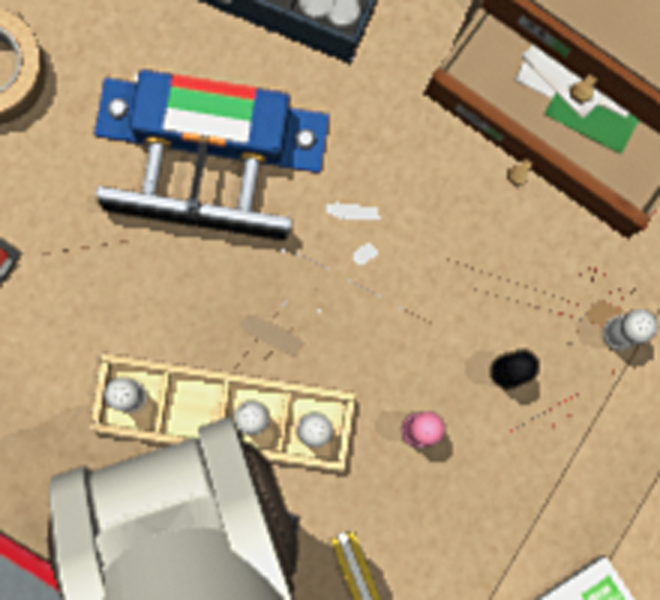

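The crate's far rim runs from (103,356) to (355,395), and the plate's top from (97,190) to (292,225). All three shakers are upright. Next I refine the relative angle and lateral offset.

```bash
cat >> m.py <<'E'
def edge(g,us,guess,z,sign=1,half=3):
    ch=cv2.GaussianBlur(g,(0,0),.7).astype(float).sum(2);P=[];uv=[]
    for u in us:
        v0=int(round(guess(u)));vs=np.arange(v0-half,v0+half+1);d=sign*(ch[vs+1,u]-ch[vs-1,u])/2
        i=int(np.argmax(d));
        if 0<i<len(d)-1: i=i+.5*(d[i-1]-d[i+1])/(d[i-1]-2*d[i]+d[i+1])
        uv.append((u,vs[0]+i));P.append(plane("top",uv[-1],z))
    return fit(P),uv
E
python3 - <<'E'
from m import *
g,H,S,V=meas()
z=lambda p:np.array(p)/3+[190-.33,100-.33]
ln=lambda a,b:(lambda u:np.interp(u,[a[0],b[0]],[a[1],b[1]]))
f=ln(z((103,356)),z((355,395)))
(a,k,n),uv=edge(g,[u for u in range(228,305)],f,.025,1);print("far rim",a,k,n)
b=ln(z((103,362)),z((350,401)))
for sg in(1,-1):print("inner",edge(g,range(230,303),b,.025,sg)[0])
for n,p,q,zz,sg in(("rubber bot",(100,206),(290,237),.006,1),("rubber top",(100,196),(290,228),.046,-1),("steel back",(100,188),(290,221),.046,1)):
    print(n,edge(g,range(226,284),ln(z(p),z(q)),zz,sg,4)[0])
C=[plane("top",z(p),.025) for p in((103,356),(355,395),(346,472),(93,433))];print("crate ctr",np.mean(C,0))
print("plate mid",plane("top",z((194.5,207.5)),.046),"foot mid",plane("top",(z((105,108))+z((318,143)))/2,.003))
E
```

```text
far rim 7.7027530986869115 [0.13525423 0.53991638] 77
inner (np.float64(7.777346962941569), array([0.13658019, 0.53507892]), np.int64(61))
inner (np.float64(7.783794143695355), array([0.13669482, 0.54014014]), np.int64(73))
rubber bot (np.float64(8.059971963808138), array([0.14160837, 0.64967337]), np.int64(58))
rubber top (np.float64(8.347743765183209), array([0.14673535, 0.6531046 ]), np.int64(57))
steel back (np.float64(8.343109307555117), array([0.14665272, 0.66035486]), np.int64(55))
crate ctr [ 0.5079808  -0.05477999  0.025     ]
plate mid [ 0.65255823 -0.0311559   0.046     ] foot mid [ 0.72131484 -0.03996802  0.003     ]
```

Call:
servo_tool(plan=[{"dp": [2, -1, 0], "yaw": 0.5, "gripper": 0}, {"dp": [7, -4, 0], "yaw": 0.5, "gripper": 0}, {"dp": [14, -8, 0], "yaw": 0.5, "gripper": 0}, {"dp": [22, -13, 0], "yaw": 0.5, "gripper": 0}, {"dp": [31, -18, 0], "yaw": 0.5, "gripper": 0}, {"dp": [40, -23.5, 0], "yaw": 0.5, "gripper": 0}, {"dp": [49, -29, 0], "yaw": 0.5, "gripper": 0}, {"dp": [58, -34, 0], "yaw": 0.5, "gripper": 0}, {"dp": [66, -39, 0], "yaw": 0.5, "gripper": 0}, {"dp": [73, -43, 0], "yaw": 0.5, "gripper": 0}, {"dp": [77, -45.5, 0], "yaw": 0.5, "gripper": 0}, {"dp": [79, -46.5, 0], "yaw": 0.5, "gripper": 0}])

```text
time_s: 15.12
tool_pos: [0.5204, -0.0135, 0.0089]
orientation: [0.996, -0.088, -0.005, 0.003]
wrist_force: [-11.5, -3.6, 13.4]
grip_width: 0.101
gripper_force: 62.4
```

Run:
```python
from m import *
g,H,S,V=meas()
cv2.imwrite("pics/top8.png",cv2.resize(g[125:245,180:330,::-1],None,fx=5,fy=5,interpolation=cv2.INTER_CUBIC))
s=robot.sense();print(s["wrist_force"],s["grip_width"]);go([.5,0,.01],-8.3)
```

```text
[-10.11713453  -4.56466814  12.42541474] 0.10321377853996716
at [ 0.5206 -0.0134  0.0089] th -10.12 tilt 0.63 dp [-22.7  -9.6  -1. ] yaw -1.8 t 15.18
```

View pics/top8.png

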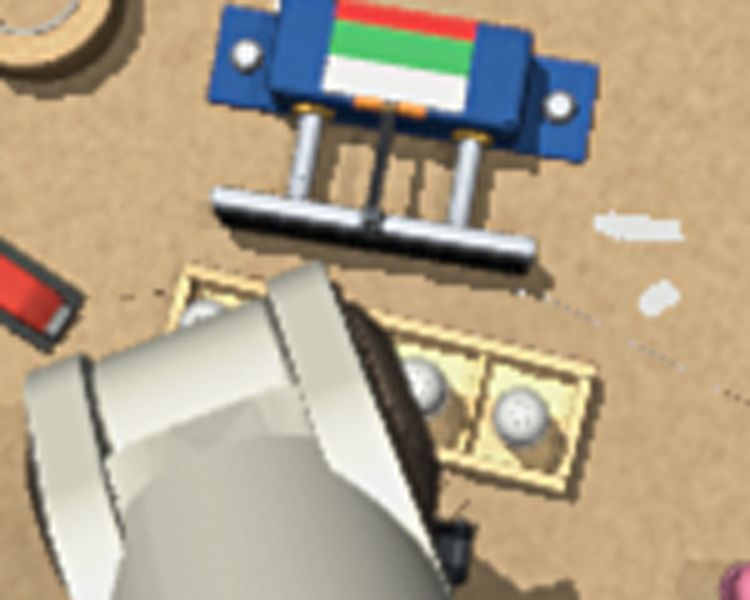

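The crate pivoted in the grip: far rim (187,266)→(595,370) is about 5° clockwise of the plate (215,190)→(535,243), and about 6 mm too far right once that is squared. I'll grip harder, relieve the down-force, and turn it back.

Call:
servo_tool(plan=[{"dp": [0, 0, -1.5], "yaw": 0, "gripper": 0}, {"dp": [0, -1, -1.5], "yaw": -1.5, "gripper": 0}, {"dp": [0, -2.5, -1.5], "yaw": -3, "gripper": 0}, {"dp": [0, -4, -1.5], "yaw": -4.5, "gripper": 0}, {"dp": [0, -6, -1.5], "yaw": -6, "gripper": 0}, {"dp": [0, -6, -1.5], "yaw": -6, "gripper": 0}, {"dp": [0, -6, -1.5], "yaw": -6, "gripper": 0}], newtons=110)

```text
time_s: 16.05
tool_pos: [0.5267, -0.0041, 0.0113]
orientation: [0.999, -0.034, -0.0, -0.0]
wrist_force: [-0.0, 0.8, -0.2]
grip_width: 0.002
gripper_force: 0.0
```

```bash
cat >> m.py <<'E'
def rel(show=True):
    """crate far rim and right end vs plate, world"""
    g,H,S,V=meas()
    # light-wood mask -> far rim (top-most wood pixel per column)
    wood=((H>=18)&(H<=32)&(V>185)&(S>50)&(S<150)).astype(np.uint8)
    s=robot.sense();print({k:np.round(s[k],3).tolist() for k in("time_s","tool_pos","wrist_force","grip_width")});go(s["tool_pos"],-8.3)
    return g,wood
E
python3 - <<'E'
from m import *
g,w=rel()
cv2.imwrite("pics/last.png",g[:,:,::-1])
for v in range(170,236,1): print(v,"".join("#" if x else "." for x in w[v,205:310]))
E
```

```text
{'time_s': 16.1, 'tool_pos': [0.527, -0.004, 0.011], 'wrist_force': [-0.151, 0.34, 0.541], 'grip_width': 0.002}
at [ 0.5267 -0.0041  0.0114] th -3.96 tilt 0.0 dp [0. 0. 0.] yaw 4.3 t 16.1
170 #.#####.#######.###.......................................................#..#.########...#.##...........
171 ####################............................................................#..####....####..........
172 #..#.#######..###.###.............................................................#####..#.####..........
173 #..###.########.######.............................................................#.##.##...##....##....
174 ###.##.#..#..#########.............................................................#..#..#..#....#.##.#..
175 .########...##.##.#######..........................................................#.##########...######.
176 #.###.##....##..#.#.#####..........................................................#.###############.####
177 #####.######.##...#####............###.............................................##.#####..#.#######.#.
178 ##.#.#######.####..##.......
[... 5647 characters left out ...]
.#######.#...##.####.#..####..######..#.
230 ..................................................................#########.#...####.#....#####...####.#.
231 .................................................................########..........#.##....###.....######
232 .................................................................#########..#..#....#.###..#.##....###.#.
233 ..................................................................###..##......##.##.#..##.#....#######..
234 ...................................................................#......###..#.#.#.##..##..#..########.
235 ...........................................................................##....#####.##..#....##.#.##..
```

```bash
cat >> m.py <<'E'
J_ANG=-8.3
def crate(g,far,right,cols,rows):
    """far=(u,v),(u,v) guess of far rim; right likewise; returns angle, centre"""
    ln=lambda a,b,i:(lambda t:np.interp(t,sorted([a[i],b[i]]),[p[1-i] for p in sorted([a,b],key=lambda p:p[i])]))
    (a,k,n),uv=edge(g,cols,ln(*far,0),.025,1)
    ch=cv2.GaussianBlur(g,(0,0),.7).astype(float).sum(2);P=[]
    for v in rows:
        u0=int(round(ln(*right,1)(v)));us=np.arange(u0-3,u0+4);d=-(ch[v,us+1]-ch[v,us-1]);i=int(np.argmax(d))
        if 0<i<6:i=i+.5*(d[i-1]-d[i+1])/(d[i-1]-2*d[i]+d[i+1])
        P.append(plane("top",(us[0]+i,v),.025)[:2])
    th=np.arctan(-k[0]);X=np.array([np.cos(th),np.sin(th)]);Y=np.array([-X[1],X[0]])
    fa=np.array([k[1],0])@X; ri=np.median(np.array(P)@Y)
    c=X*(fa-.028)+Y*(ri+.092)
    print("crate ang %.2f"%np.degrees(th),"n",n,"ctr",c.round(4),"right spread",np.std(np.array(P)@Y).round(4))
    j=np.radians(J_ANG);JX=np.array([np.cos(j),np.sin(j)]);JY=np.array([-JX[1],JX[0]]);O=np.array([.646,-.0305])
    print("in jig frame: x %.1f y %.1f mm"%(((c-O)@JX)*1e3,((c-O)@JY)*1e3))
    return np.degrees(th),c,X,Y
E
python3 - <<'E'
from m import *
g=cv2.imread("pics/last.png")[:,:,::-1].copy()
th,c,X,Y=crate(g,((258,188),(301,195)),((300,198),(297,216)),list(range(262,299)),range(199,214))
s=robot.sense();d=s["tool_pos"][:2]-c;print("tool in crate frame",(d@X*1e3).round(1),(d@Y*1e3).round(1))
for n,pt in(("tl",X*.028+Y*.092),("tr",X*.028-Y*.092)):print(n,proj("top",[*(c+pt),.025]))
for dx in(-.04,-.06,-.085): print(dx,"handle px scene",proj("scene",[*(c+X*dx),.038]).round(1),"top",proj("top",[*(c+X*dx),.038]).round(1))
f=optics.grab_frame("scene");cv2.imwrite("pics/sc_last.png",f[:,:,::-1]);
hsv=cv2.cvtColor(f,cv2.COLOR_RGB2HSV);H,S,V=[hsv[:,:,i].astype(int) for i in range(3)]
def cls(v,u):
    h,s,x=H[v,u],S[v,u],V[v,u]
    return "w" if s<50 and x>110 else "K" if x<55 else "h" if x<120 and s>90 and h<20 else "#" if 18<=h<=32 and x>150 else "."
for v in range(190,250): print(v,"".join(cls(v,u) for u in range(215,315)))
E
```

```text
crate ang -6.77 n 37 ctr [ 0.5837 -0.0342] right spread 0.0003
in jig frame: x -61.1 y -12.7 mm
tool in crate frame -60.1 23.2
tl [215.23460291 183.52155222]
tr [299.76195677 195.23327341]
-0.04 handle px scene [257.5 224.1] top [252.6 220.2]
-0.06 handle px scene [251.6 227.3] top [251.3 229.5]
-0.085 handle px scene [244.  231.4] top [249.6 241.3]
190 h.....hKKKKKKKKKKKKKKKKKKKKKKKKKKKKKKKKKK.K.........hh.......###.w................#.......KK....KKKK
191 hh.....KKKKKKKKKKKKKKKKKKKKKKKKKKKKKKKKKKKKK.........h.....#....w.........wwww.......#.......K.KKKKK
192 hh.....hKKKKKKKKKKKKKKKKKKKKKKKKKKKKKKKK..KK.......KK......##...........www...www...............KKKK
193 hhh.....hKKKKKKKKKKKKKKKKKKKKKKKKKKKKKK.KKKKKKK....KKK......###.........www....w#www...............K
194 .hhh.....KKKKKK..KKKKKKKKKKKKKKKKKKKKKK...KKKKKK..KKK...#...###..............hhh....www.............
195 ..hh.....hKKKKK..KKKKKKKKKKKKKKKKKKKKKK..KKKKKKKKKKKK........#.#.............KKKh....wwwww..........
196 ..hhh.....KKKKK...KKKKKKKKKKKKKKKKKKKK..KKKKKKKKKKKK.....#...............KKKKK......wwwwwwwww.......
197 ...hh....
[... 4851 characters left out ...]
.............#....#....#.#.....#.h..........................#.........
244 #....####.#...###.........................h.....#..##......#.#..........................#.#.........
245 .....#...#......................................#............###..#......................#..........
246 ..##.....#..#.##............................h.........................#.................###.........
247 #.#.#..#......###...........................................#.........#............#.....##.........
248 ..##.....................................................#.....#..#...#.##................#.........
249 ....###.#...#........................................####.....#......##.#.......#...................
```

Call:
servo_tool(plan=[{"dp": [0, 0, -30], "yaw": 0, "gripper": 0}, {"dp": [0, 0, -75], "yaw": 0, "gripper": 0}, {"dp": [0, 0, -90], "yaw": 0, "gripper": 0.6}, {"dp": [-10, 23, -90], "yaw": 2.8, "gripper": 0.6}, {"dp": [-10, 23, -90], "yaw": 2.8, "gripper": 0.6}, {"dp": [-10, 23, -90], "yaw": 2.8, "gripper": 0.6}])

```text
time_s: 16.9
tool_pos: [0.515, -0.0259, 0.1011]
orientation: [0.998, -0.059, -0.0, -0.0]
wrist_force: [0.4, 1.2, -0.4]
grip_width: 0.599
gripper_force: 0.0
```

Run:
```python
from m import *
g=optics.grab_frame("top");f=optics.grab_frame("scene")
th,c,X,Y=crate(g,((258,188),(301,195)),((300,198),(297,216)),list(range(262,299)),range(199,214))
p=c-X*.070+Y*.002;go([*p,.009],th)
# cell 0 shaker cap predicted & actual in scene
for k in(.066,-.022,-.066):
    q=proj("scene",[*(c+Y*k),.07]);u,v=map(int,q.round());print("cap",k,q.round(1),f[v-2:v+3,u-2:u+3].reshape(-1,3).mean(0).round())
# handle: dark-brown mask in scene
hsv=cv2.cvtColor(f,cv2.COLOR_RGB2HSV);m=(hsv[:,:,2]<125)&(hsv[:,:,1]>80)&(hsv[:,:,0]<20)
for cc,a,mm in blobs(m,(225,205,275,245),60):print("handle scene",cc,a,plane("scene",cc,.03).round(4),"pred",(c-X*.058).round(4))
```

```text
crate ang -8.33 n 21 ctr [ 0.5893 -0.0348] right spread 0.0003
in jig frame: x -55.4 y -12.4 mm
at [ 0.5153 -0.0254  0.1011] th -6.67 tilt 0.05 dp [ 4.8 -3.2 92.1] yaw 1.7 t 17.0
cap 0.066 [249.6 197.2] [151. 152. 150.]
cap -0.022 [277.4 207.3] [173. 174. 172.]
cap -0.066 [292.4 212.7] [167. 168. 166.]
handle scene [252.2 229. ] 288 [ 0.5303 -0.0242  0.03  ] pred [ 0.532  -0.0264]
```

Run:
```python
from m import *
g=optics.grab_frame("top")
ch=cv2.GaussianBlur(g,(0,0),.7).astype(float).sum(2)
ln=lambda u:183.5+(u-215.2)*(195.2-183.5)/(299.8-215.2)
_,uv=edge(g,range(216,300),ln,.025,1,4)
print([(u,round(float(v-ln(u)),1)) for u,v in uv[::3]])
# near rim outer (light->dark going down)
ln2=lambda u:ln(u)+25
_,uv2=edge(g,range(250,298),ln2,.025,-1,4)
print([(u,round(float(v-ln2(u)),1)) for u,v in uv2[::3]])
```

```text
[(216, 0.5), (219, 3.0), (222, 1.6), (225, -3.1), (228, -2.9), (231, -3.7), (234, -0.4), (237, -1.4), (240, -2.5), (243, 3.7), (246, -3.8), (249, -4.2), (252, -3.6), (255, -4.0), (258, -3.9), (261, 2.9), (264, 1.8), (267, -2.6), (270, 2.6), (273, 3.5), (276, 3.4), (279, -1.9), (282, 3.2), (285, 3.2), (288, 3.0), (291, 3.3), (294, 3.6), (297, 3.6)]
[(250, 1.8), (253, -3.7), (256, -4.1), (259, -3.6), (262, -4.0), (265, 3.6), (268, -3.8), (271, 1.6), (274, -3.6), (277, -1.0), (280, -0.8), (283, -1.0), (286, -0.6), (289, -0.5), (292, -0.3), (295, -0.6)]
```

Run:
```python
from m import *
g=optics.grab_frame("top");hsv=cv2.cvtColor(g,cv2.COLOR_RGB2HSV)
for u in(272,290):
    print(u,[(v,*map(int,g[v,u]),int(hsv[v,u,0])) for v in range(186,224,1)])
# hue-ish index: yellow excess R+G-2B, G/R
r=g.astype(float);q=r[:,:,1]/r[:,:,0]
for v in range(178,222,2): print(v," ".join("%2d"%(100*(x-.7)) for x in q[v,206:306:3]))
```

```text
272 [(186, 193, 164, 125, 17), (187, 196, 167, 127, 17), (188, 191, 164, 124, 18), (189, 170, 145, 108, 18), (190, 235, 214, 155, 22), (191, 248, 234, 169, 25), (192, 141, 126, 90, 21), (193, 121, 100, 71, 17), (194, 162, 140, 99, 20), (195, 239, 240, 178, 30), (196, 244, 245, 194, 31), (197, 243, 243, 195, 30), (198, 244, 245, 195, 31), (199, 245, 245, 194, 30), (200, 249, 250, 199, 31), (201, 251, 253, 190, 31), (202, 191, 178, 127, 24), (203, 116, 100, 72, 19), (204, 79, 68, 49, 19), (205, 69, 57, 42, 17), (206, 57, 48, 38, 16), (207, 54, 47, 38, 17), (208, 50, 44, 37, 16), (209, 49, 43, 38, 14), (210, 50, 44, 39, 14), (211, 50, 44, 38, 15), (212, 51, 43, 37, 13), (213, 51, 45, 37, 17), (214, 50, 43, 35, 16), (215, 53, 45, 38, 14), (216, 54, 47, 39, 16), (217, 57, 50, 42, 16), (218, 58, 49, 42, 13), (219, 57, 49, 41, 15), (220, 55, 47, 40, 14), (221, 57, 50, 41, 17), (222, 63, 54, 47, 13), (223, 66, 57, 49, 14)]
290 [(186, 194, 166, 124, 18), (187, 191, 164, 122, 18), (188, 191, 164, 123, 18), (189, 193, 164, 124, 17), (190, 197, 169, 127, 18), (191, 196, 167, 128, 17), (192, 193,
[... 2566 characters left out ...]
29 10 18 18 22 22 25 31 31 23 14 27 14 14 14
212 30 29 30 30 30 30 30 30 30 30 30 30 30 30 28 29 29 29 29 29 18 17 14 22 27 21 26 24 15 14 25 14 15 15
214 30 30 30 30 30 30 30 30 30 30 29 29 29 29 29 29 29 29 29 29 25 16 16 17 21 21 23 14 14 14 24 15 16 15
216 30 30 30 30 30 30 29 30 29 30 29 29 29 29 29 29 29 29 29 29 29 15 17 18 16 24 24 18 15 14 19 15 15 15
218 30 30 30 30 29 29 29 30 29 29 29 30 29 28 29 29 29 29 29 30 29 15 14 14 12 13 12 19 18 23 23 15 15 14
220 30 30 29 29 29 29 30 30 29 29 29 28 30 29 29 29 29 29 29 29 29 14 15 16 14 15 14 15 13 13 15 16 14 15<stdin>:6: RuntimeWarning: divide by zero encountered in divide
<stdin>:6: RuntimeWarning: invalid value encountered in divide
```

```bash
cat >> m.py <<'E'
J=np.radians(J_ANG);JX=np.array([np.cos(J),np.sin(J)]);JY=np.array([-JX[1],JX[0]]);O=np.array([.646,-.0305])
def crate2(u0,u1,v0,v1,g=None):
    """far rim: first bright wood pixel down each column u0..u1 (rows from v0); right wall: last one per row"""
    g=optics.grab_frame("top") if g is None else g
    r=g.astype(float);q=r[:,:,1]/np.maximum(r[:,:,0],1);m=(r[:,:,0]>215)&(q>.885)&(q<1.03)&(r[:,:,2]<.85*r[:,:,0])
    P=[];R=[]
    for u in range(u0,u1):
        k=np.nonzero(m[v0:v1,u])[0]
        if len(k):
            v=v0+k[0];a,b=r[v-1,u,0],r[v,u,0];P.append(plane("top",(u,v-(b-215)/max(b-a,1)),.025))
    a,k,n=fit(P);th=np.arctan(-k[0]);X=np.array([np.cos(th),np.sin(th)]);Y=np.array([-X[1],X[0]])
    for v in range(v0,v1):
        kk=np.nonzero(m[v,u0:u1+12])[0]
        if len(kk): R.append(plane("top",(u0+kk[-1]+.5,v),.025)[:2]@Y)
    R=np.sort(R)[:];ri=np.percentile(R,20)
    c=X*(np.array([k[1],0])@X-.028)+Y*(ri+.092)
    print("crate ang %.2f n %d/%d"%(np.degrees(th),n,len(P)),"ctr",c.round(4),"right q",np.percentile(R,[5,20,50]).round(4),"jig frame x %.1f y %.1f"%((c-O)@JX*1e3,(c-O)@JY*1e3))
    return np.degrees(th),c,X,Y
E
python3 - <<'E'
from m import *
th,c,X,Y=crate2(262,302,184,218)
th0=crate2(225,306,214,250,cv2.imread("pics/top6.png")[:,:,::-1])
go([*(c-X*.070+Y*.002),.009],th)
E
```

```text
crate ang -7.99 n 33/33 ctr [ 0.5887 -0.0347] right q [-0.0451 -0.0446 -0.0438] jig frame x -56.1 y -12.5
crate ang -10.05 n 55/81 ctr [ 0.5107 -0.0516] right q [-0.0543 -0.0537 -0.0526] jig frame x -130.8 y -40.5
at [ 0.5152 -0.0256  0.1012] th -6.68 tilt 0.03 dp [ 4.1 -3.  92.2] yaw 1.3 t 17.15
```

Call:
servo_tool(plan=[{"dp": [4, -3, 20], "yaw": 1.3, "gripper": 0.6}, {"dp": [4, -3, 60], "yaw": 1.3, "gripper": 0.6}, {"dp": [4, -3, 84], "yaw": 1.3, "gripper": 0.6}, {"dp": [4, -3, 91], "yaw": 1.3, "gripper": 0.6}, {"dp": [4, -3, 91], "yaw": 1.3, "gripper": 0.6}, {"dp": [4, -3, 92], "yaw": 1.3, "gripper": 0.25}, {"dp": [4, -3, 92], "yaw": 1.3, "gripper": 0.25}, {"dp": [4, -3, 92], "yaw": 1.3, "gripper": 0.15}, {"dp": [4, -3, 92], "yaw": 1.3, "gripper": 0}, {"dp": [4, -3, 92], "yaw": 1.3, "gripper": 0}, {"dp": [4, -3, 92], "yaw": 1.3, "gripper": 0}], newtons=60)

```text
time_s: 18.52
tool_pos: [0.5195, -0.024, 0.0096]
orientation: [0.998, -0.07, 0.0, 0.0]
wrist_force: [-0.7, 0.0, 5.7]
grip_width: 0.118
gripper_force: 58.8
```

Run:
```python
from m import *
th,c,X,Y=crate2(262,302,184,218)
s=robot.sense();print({k:np.round(s[k],3).tolist() for k in("tool_pos","wrist_force","wrist_torque","grip_width")});go(s["tool_pos"],-8.3)
d=s["tool_pos"][:2]-c;print(d@X,d@Y)
```

```text
crate ang -7.86 n 36/38 ctr [ 0.5884 -0.0347] right q [-0.0463 -0.0459 -0.0451] jig frame x -56.4 y -12.4
{'tool_pos': [0.519, -0.024, 0.01], 'wrist_force': [-1.241, 0.673, 5.225], 'wrist_torque': [-0.102, 0.343, 0.006], 'grip_width': 0.112}
at [ 0.5194 -0.0239  0.0096] th -8.05 tilt 0.01 dp [0. 0. 0.] yaw 0.3 t 18.57
-0.0697327744848271 0.0011933514516761275
```

Call:
servo_tool(plan=[{"dp": [0, 0, -1], "yaw": 0, "gripper": 0}, {"dp": [1, -1, -1], "yaw": -0.4, "gripper": 0}, {"dp": [3, -4, -1], "yaw": -0.8, "gripper": 0}, {"dp": [5, -7, -1], "yaw": -1.2, "gripper": 0}, {"dp": [7, -10, -1], "yaw": -1.6, "gripper": 0}, {"dp": [8, -12, -1], "yaw": -2, "gripper": 0}, {"dp": [8, -13, -1], "yaw": -2, "gripper": 0}])

```text
time_s: 19.45
tool_pos: [0.527, -0.0152, 0.01]
orientation: [0.999, -0.054, -0.002, 0.002]
wrist_force: [-3.7, -6.9, 6.9]
grip_width: 0.111
gripper_force: 62.3
```

Run:
```python
from m import *
th,c,X,Y=crate2(258,302,180,218)
s=robot.sense();print({k:np.round(s[k],3).tolist() for k in("tool_pos","wrist_force","wrist_torque","grip_width")});go(s["tool_pos"],-8.3)
d=s["tool_pos"][:2]-c;print(d@X,d@Y)
```

```text
crate ang -9.19 n 39/39 ctr [ 0.5957 -0.0276] right q [-0.0246 -0.024  -0.0233] jig frame x -50.2 y -4.4
{'tool_pos': [0.527, -0.015, 0.01], 'wrist_force': [-3.432, -6.147, 6.502], 'wrist_torque': [-1.49, 1.016, -0.354], 'grip_width': 0.112}
at [ 0.5272 -0.0151  0.01  ] th -6.2 tilt 0.32 dp [0. 0. 0.] yaw 2.1 t 19.5
-0.06964700338189175 0.0013302958323253705
```

Call:
servo_tool(plan=[{"dp": [0, 0, -1], "yaw": -0.5, "gripper": 0}, {"dp": [1, -2, -1], "yaw": -1.5, "gripper": 0}, {"dp": [3, -4, -1], "yaw": -2, "gripper": 0}, {"dp": [4, -4, -1], "yaw": -2, "gripper": 0}, {"dp": [6, -4, -1], "yaw": -2, "gripper": 0}, {"dp": [6, -4, -1], "yaw": -2, "gripper": 0}])

```text
time_s: 20.25
tool_pos: [0.5354, -0.0082, 0.0113]
orientation: [0.999, -0.035, -0.0, -0.0]
wrist_force: [-2.4, -0.2, -2.4]
grip_width: 0.114
gripper_force: 59.2
```

```bash
cat > st.py <<'E'
from m import *
th,c,X,Y=crate2(258,302,178,214)
s=robot.sense();print({k:np.round(s[k],3).tolist() for k in("tool_pos","wrist_force","wrist_torque","grip_width")});go(s["tool_pos"],-8.3)
d=s["tool_pos"][:2]-c;print(d@X,d@Y)
E
python3 st.py
```

```text
crate ang -5.96 n 32/34 ctr [ 0.6043 -0.0162] right q [-0.0457 -0.0454 -0.0446] jig frame x -43.3 y 8.1
{'tool_pos': [0.535, -0.008, 0.011], 'wrist_force': [-2.984, -1.227, -1.764], 'wrist_torque': [-0.064, 0.67, -0.142], 'grip_width': 0.111}
at [ 0.5354 -0.0082  0.0113] th -4.02 tilt 0.03 dp [0. 0. 0.] yaw 4.3 t 20.3
-0.06938327001606177 0.0008518106207101523
```

Call:
servo_tool(plan=[{"dp": [0, 1.5, 0], "yaw": 0.6, "gripper": 0}, {"dp": [0, 3, 0], "yaw": 1.2, "gripper": 0}, {"dp": [-0.4, 4.5, 0], "yaw": 1.8, "gripper": 0}, {"dp": [-0.4, 5, 0], "yaw": 2.2, "gripper": 0}, {"dp": [-0.4, 5, 0], "yaw": 2.2, "gripper": 0}])

```text
time_s: 20.92
tool_pos: [0.5357, -0.0135, 0.0117]
orientation: [0.999, -0.054, 0.001, -0.0]
wrist_force: [1.6, 1.8, -3.4]
grip_width: 0.113
gripper_force: 59.5
```

```bash
python3 st.py
```

```text
crate ang -4.03 n 30/34 ctr [ 0.6042 -0.0192] right q [-0.0689 -0.0687 -0.0679] jig frame x -43.0 y 5.2
{'tool_pos': [0.536, -0.014, 0.012], 'wrist_force': [1.818, 2.778, -3.887], 'wrist_torque': [0.487, -0.266, 0.176], 'grip_width': 0.11}
at [ 0.5356 -0.0136  0.0116] th -6.23 tilt 0.08 dp [0. 0. 0.] yaw 2.1 t 20.98
-0.06882210077407955 0.0007876390411334228
```

Call:
servo_tool(plan=[{"dp": [0, 0, 0], "yaw": 1, "gripper": 0}, {"dp": [0, 0, 0], "yaw": 2, "gripper": 0}, {"dp": [0, 0, 0], "yaw": 3, "gripper": 0}, {"dp": [0, 0, 0], "yaw": 4.2, "gripper": 0}, {"dp": [0, 0, 0], "yaw": 4.2, "gripper": 0}])

```text
time_s: 21.6
tool_pos: [0.5348, -0.0137, 0.0114]
orientation: [0.996, -0.091, -0.0, 0.0]
wrist_force: [0.3, 2.5, -2.3]
grip_width: 0.109
gripper_force: 60.0
```

```bash
python3 st.py
```

```text
crate ang -7.83 n 34/35 ctr [ 0.6036 -0.0239] right q [-0.0339 -0.0335 -0.0326] jig frame x -42.9 y 0.4
{'tool_pos': [0.535, -0.014, 0.011], 'wrist_force': [0.396, 3.075, -2.682], 'wrist_torque': [0.538, -0.062, 0.256], 'grip_width': 0.115}
at [ 0.5347 -0.0137  0.0114] th -10.44 tilt 0.01 dp [0. 0. 0.] yaw -2.1 t 21.65
-0.06957344489298313 0.0007713885191277057
```

Call:
servo_tool(plan=[{"dp": [2, 0, 0], "yaw": 0.2, "gripper": 0}, {"dp": [4, -0.2, 0], "yaw": 0.4, "gripper": 0}, {"dp": [6, -0.3, 0], "yaw": 0.4, "gripper": 0}, {"dp": [8, -0.4, 0], "yaw": 0.4, "gripper": 0}, {"dp": [10, -0.4, 0], "yaw": 0.4, "gripper": 0}, {"dp": [10, -0.4, 0], "yaw": 0.4, "gripper": 0}])

```text
time_s: 22.4
tool_pos: [0.545, -0.0156, 0.0114]
orientation: [0.995, -0.095, 0.0, 0.0]
wrist_force: [-1.4, 1.2, -0.9]
grip_width: 0.114
gripper_force: 59.0
```

```bash
sed -i 's/178,214/174,212/' st.py; python3 st.py
```

```text
crate ang -9.20 n 27/35 ctr [ 0.6116 -0.0286] right q [-0.0228 -0.0224 -0.0216] jig frame x -34.3 y -3.1
{'tool_pos': [0.545, -0.016, 0.011], 'wrist_force': [-2.514, 0.636, -1.321], 'wrist_torque': [0.105, 0.576, 0.047], 'grip_width': 0.113}
at [ 0.545  -0.0156  0.0114] th -10.87 tilt 0.02 dp [0. 0. 0.] yaw -2.6 t 22.45
-0.06784217398373611 0.002203224291126075
```

Run:
```python
from m import *
g=optics.grab_frame("top")
for a,b in((258,302),(268,302),(275,302)):
    crate2(a,b,178,210,g)
r=g[:,:,0]
for v in range(174,200): print(v," ".join("%3d"%x for x in r[v,258:308:2]))
```

```text
crate ang -9.19 n 27/35 ctr [ 0.6116 -0.0286] right q [-0.023  -0.0226 -0.0218] jig frame x -34.3 y -3.1
crate ang -8.96 n 24/30 ctr [ 0.6113 -0.0286] right q [-0.0255 -0.0251 -0.0242] jig frame x -34.6 y -3.1
crate ang -8.36 n 19/23 ctr [ 0.6106 -0.0285] right q [-0.032  -0.0314 -0.0307] jig frame x -35.3 y -3.1
174  37  13  11  17  32  40  53  89 118 140 174 225 238 235 201 205 198 199 203 202 207 199 202 205 202
175  47  12   5   2  12   9  18  32  39  49  79 115 136 173 167 206 198 195 203 203 205 201 204 203 199
176  50  39  53  17   7   4   4  11  13  16  29  39  48  77  95 204 200 195 204 200 202 206 204 205 199
177  54  58 172 114  83  38  22  11   4   6  10  10  16  28  76 203 202 199 203 189 198 203 204 204 202
178  60  52 255 244 199 133 117  75  34  21  11   6   5  12  94 153 208 203 202 185 195 198 203 205 207
179  67  46 206 253 246 244 240 176 125 106  61  44  25  23 108 113 203 204 201 188 200 196 203 207 206
180  69  49 102 174 245 251 249 246 244 202 127 113  89  80 107 103 150 203 202 197 202 195 201 203 202
181  79  54  46 102 134 142 207 251 250 244 242 240 173 1
[... 1218 characters left out ...]
 133 243 238 139 182 226 240 234 207 171 242 236 238 188 131 207 198 198 196
194 241 116  63  65  49 107 122 188 200 140 181 228 220 195 207 168 242 234 242 137 130 205 198 200 199
195 241 201  53  64  50  85 129 158 177 130 170 225 217 195 198 167 245 233 242 123 129 203 198 199 200
196 240 235  48  53  50  73 133 148 129 142 132 209 226 215 174 121 245 238 244 104 134 201 198 198 198
197 240 242  59  53  54  56 137 159 107 154 110 183 207 196 150 112 201 240 245 111 186 200 202 196 199
198 239 245  76  56  56  44 140 223 124 236 119 131 170 163 111 130 137 223 243 107 199 199 200 197 201
199 239 244 114  53  57  43 122 245 131 248 126  94 110 105  81 145 123 165 242 102 200 198 198 194 194
```

Call:
servo_tool(plan=[{"dp": [0, -0.5, 0], "yaw": -0.6, "gripper": 0}, {"dp": [0, -1, 0], "yaw": -1.2, "gripper": 0}, {"dp": [0, -1.5, 0], "yaw": -1.8, "gripper": 0}, {"dp": [0, -1.8, 0], "yaw": -2.2, "gripper": 0}, {"dp": [0, -1.8, 0], "yaw": -2.2, "gripper": 0}])

```text
time_s: 23.12
tool_pos: [0.5456, -0.0137, 0.0115]
orientation: [0.997, -0.076, 0.0, 0.0]
wrist_force: [-0.3, -1.7, -2.5]
grip_width: 0.116
gripper_force: 59.5
```

```bash
sed -i 's/crate2(.*/crate2(264,302,175,210)/' st.py; python3 st.py
```

```text
crate ang -9.60 n 26/34 ctr [ 0.6119 -0.0274] right q [-0.0175 -0.017  -0.0162] jig frame x -34.2 y -1.9
{'tool_pos': [0.546, -0.014, 0.012], 'wrist_force': [-0.859, -2.801, -2.671], 'wrist_torque': [-0.543, 0.04, -0.214], 'grip_width': 0.112}
at [ 0.5456 -0.0137  0.0115] th -8.67 tilt 0.05 dp [0. 0. 0.] yaw -0.4 t 23.18
-0.067699885319763 0.002536695884816441
```

Call:
servo_tool(plan=[{"dp": [0, -0.3, 0], "yaw": -0.7, "gripper": 0}, {"dp": [0, -0.5, 0], "yaw": -1.4, "gripper": 0}, {"dp": [0, -0.5, 0], "yaw": -2, "gripper": 0}, {"dp": [0, -0.5, 0], "yaw": -2, "gripper": 0}])

```text
time_s: 23.68
tool_pos: [0.5453, -0.0128, 0.0114]
orientation: [0.998, -0.058, 0.0, -0.0]
wrist_force: [-0.5, -1.1, -2.8]
grip_width: 0.114
gripper_force: 59.9
```

```bash
python3 st.py
```

```text
crate ang -8.60 n 23/32 ctr [ 0.6121 -0.0251] right q [-0.0256 -0.0252 -0.0245] jig frame x -34.3 y 0.5
{'tool_pos': [0.545, -0.013, 0.011], 'wrist_force': [-0.06, -2.307, -1.994], 'wrist_torque': [-0.498, 0.039, -0.307], 'grip_width': 0.111}
at [ 0.5453 -0.0128  0.0115] th -6.65 tilt 0.02 dp [0. 0. 0.] yaw 1.7 t 23.73
-0.06783666126699853 0.0021339425331598737
```

Call:
servo_tool(plan=[{"dp": [2, 0.1, 0], "yaw": 0, "gripper": 0}, {"dp": [4, 0.1, 0], "yaw": 0, "gripper": 0}, {"dp": [6, 0.2, 0], "yaw": 0, "gripper": 0}, {"dp": [8, 0.2, 0], "yaw": 0, "gripper": 0}, {"dp": [10, 0.3, 0], "yaw": 0, "gripper": 0}, {"dp": [12, 0.3, 0], "yaw": 0, "gripper": 0}, {"dp": [12, 0.3, 0], "yaw": 0, "gripper": 0}])

```text
time_s: 24.6
tool_pos: [0.5546, -0.0138, 0.0106]
orientation: [0.998, -0.058, -0.002, -0.0]
wrist_force: [-7.2, -0.1, -0.3]
grip_width: 0.112
gripper_force: 60.2
```

Run:
```python
from m import *
g=optics.grab_frame("top");cv2.imwrite("pics/c1.png",g[:,:,::-1])
s=robot.sense();print({k:np.round(s[k],3).tolist() for k in("tool_pos","wrist_force","wrist_torque","grip_width")});go(s["tool_pos"],-8.3)
# pointer tip (orange) and scale colours along its track
hsv=cv2.cvtColor(g,cv2.COLOR_RGB2HSV);H,S,V=[hsv[:,:,i].astype(int) for i in range(3)]
for n,m in(("orange",(H>=5)&(H<=18)&(S>170)&(V>150)),("green",(H>45)&(H<85)&(S>100)),("white",(S<40)&(V>190)),("red",((H<5)|(H>175))&(S>150)&(V>120))):
    for c,a,mm in blobs(m,(240,120,285,155),4):
        ys,xs=np.nonzero(mm);print(n,c,a,(xs.min()+240,xs.max()+240,ys.min()+120,ys.max()+120))
crate2(266,304,174,206,g)
for v in range(164,190): print(v," ".join("%3d"%x for x in g[v,262:304:2,0]))
```

```text
{'tool_pos': [0.555, -0.014, 0.011], 'wrist_force': [-7.58, 0.441, -0.053], 'wrist_torque': [0.098, 1.603, -0.209], 'grip_width': 0.107}
at [ 0.5545 -0.0138  0.0106] th -6.61 tilt 0.26 dp [0. 0. 0.] yaw 1.7 t 24.65
orange [255.8 142.8] 10 (np.int64(252), np.int64(260), np.int64(142), np.int64(144))
green [259.9 134.2] 188 (np.int64(246), np.int64(274), np.int64(129), np.int64(139))
white [258.6 140.6] 150 (np.int64(245), np.int64(272), np.int64(136), np.int64(146))
white [240.9 150.9] 18 (np.int64(240), np.int64(242), np.int64(148), np.int64(154))
white [273.2 153.6] 5 (np.int64(272), np.int64(274), np.int64(153), np.int64(154))
red [261.  128.4] 94 (np.int64(247), np.int64(274), np.int64(125), np.int64(132))
crate ang -6.00 n 22/30 ctr [ 0.6187 -0.0247] right q [-0.0524 -0.0519 -0.0509] jig frame x -27.8 y 1.8
164 106 206 201 184 161 218 107 108 207 203 203 203 203 206 201 200 201 202 204 194 206
165 108 202 191 179 173 214  93 107 208 201 205 203 202 202 199 204 205 204 202 200 209
166 197 202 169 160 181 199  86 104 208 197 201 199 202 199 199 204 205 203 199 200 204
167 232 226 2
[... 1310 characters left out ...]
  64  48 189 241 240 215 143 238 244 233 204 241 234 163 137 152 245 118 199 203 199
183  64  50 161 243 238 228 137 246 239 191 176 216 245 237 238 233 242 105 196 201 200
184  72  49 121 246 238 240 146 242 197 202 201 174 242 242 242 219 240 104 198 198 202
185  83  53  74 248 241 242 150 239 190 223 225 186 216 241 239 227 239  99 197 195 196
186  88  54  53 209 240 238 137 224 215 232 232 204 177 242 239 220 239 123 200 193 190
187  61  54  45 157 241 238 124 185 220 220 237 215 151 241 238 226 241 128 201 197 193
188  47  60  46 103 171 238 150 185 226 235 241 217 152 242 239 236 236 114 198 197 203
189  45  67  47  78 152 240 154 173 223 216 233 206 151 246 239 240 201 122 197 199 204
```

Call:
servo_tool(plan=[{"dp": [-3, 0, 0], "yaw": 0.3, "gripper": 0}, {"dp": [-6, 0.8, 0], "yaw": 0.6, "gripper": 0}, {"dp": [-9, 1.6, 0], "yaw": 0.8, "gripper": 0}, {"dp": [-10, 2.4, 0], "yaw": 0.8, "gripper": 0}, {"dp": [-8, 2.4, 0], "yaw": 0.8, "gripper": 0}, {"dp": [-5, 2.4, 0], "yaw": 0.8, "gripper": 0}, {"dp": [-2, 2.4, 0], "yaw": 0.8, "gripper": 0}, {"dp": [1, 2.5, 0], "yaw": 0.8, "gripper": 0}, {"dp": [4, 2.6, 0], "yaw": 0.8, "gripper": 0}, {"dp": [7, 2.7, 0], "yaw": 0.8, "gripper": 0}, {"dp": [9, 2.8, 0], "yaw": 0.8, "gripper": 0}, {"dp": [9, 2.8, 0], "yaw": 0.8, "gripper": 0}])

```text
time_s: 26.15
tool_pos: [0.5588, -0.0163, 0.0104]
orientation: [0.998, -0.064, -0.006, 0.0]
wrist_force: [-16.5, 4.7, 9.8]
grip_width: 0.113
gripper_force: 63.1
```

```bash
cat > p.py <<'E'
from m import *
def steel(g,us):  # steel top brightest row centroid per column -> (u,v)
    out=[]
    for u in us:
        c=g[155:182,u,0].astype(float);w=np.where((g[155:182,u].max(1)-g[155:182,u].min(1)<25)&(c>200),c,0)
        if w.sum()>0: out.append((u,155+(w*np.arange(27)).sum()/w.sum()))
    return out
def report(g):
    s=robot.sense();print({k:np.round(s[k],3).tolist() for k in("time_s","tool_pos","wrist_force","wrist_torque","grip_width")});go(s["tool_pos"],-8.3)
    hsv=cv2.cvtColor(g,cv2.COLOR_RGB2HSV);H,S,V=[hsv[:,:,i].astype(int) for i in range(3)]
    for n,m in(("orange",(H>=5)&(H<=18)&(S>170)&(V>150)),("green",(H>45)&(H<85)&(S>100)&(V>90)),("red",((H<5)|(H>175))&(S>150)&(V>120))):
        for c,a,mm in blobs(m,(240,120,285,155),4):
            ys,xs=np.nonzero(mm);print(n,c,a,(xs.min()+240,xs.max()+240,ys.min()+120,ys.max()+120))
E
python3 - <<'E'
from p import *
g=optics.grab_frame("top");report(g)
t=cv2.imread("pics/top0.png")[:,:,::-1].copy();print("START");report(t)
print("steel now",[(u,round(float(v),1)) for u,v in steel(g,range(256,288,4))],"start",[(u,round(float(v),1)) for u,v in steel(t,range(256,288,4))])
for v in range(162,186): print(v," ".join("%3d"%x for x in g[v,262:304:2,0]))
E
```

```text
{'time_s': 26.2, 'tool_pos': [0.559, -0.016, 0.01], 'wrist_force': [-15.831, 4.552, 10.718], 'wrist_torque': [1.08, 3.428, -0.063], 'grip_width': 0.112}
at [ 0.5588 -0.0164  0.0104] th -7.36 tilt 0.71 dp [0. 0. 0.] yaw 0.9 t 26.2
orange [254.5 140. ] 4 (np.int64(253), np.int64(256), np.int64(140), np.int64(140))
orange [261.  141.3] 7 (np.int64(258), np.int64(264), np.int64(141), np.int64(142))
green [259.8 134.2] 189 (np.int64(246), np.int64(274), np.int64(129), np.int64(139))
red [261.  128.4] 94 (np.int64(247), np.int64(274), np.int64(125), np.int64(132))
START
{'time_s': 26.2, 'tool_pos': [0.559, -0.016, 0.01], 'wrist_force': [-15.831, 4.552, 10.718], 'wrist_torque': [1.08, 3.428, -0.063], 'grip_width': 0.112}
at [ 0.5588 -0.0164  0.0104] th -7.36 tilt 0.71 dp [0. 0. 0.] yaw 0.9 t 26.2
orange [253.2 145.3] 6 (np.int64(251), np.int64(255), np.int64(145), np.int64(146))
orange [261.8 146.7] 6 (np.int64(260), np.int64(264), np.int64(146), np.int64(147))
green [259.8 134.2] 189 (np.int64(246), np.int64(274), np.int64(129), np.int64(139))
red [261.  128.4] 94 (np.int64(247), np.int64(
[... 1675 characters left out ...]
  53  66  50 179 246 231 242 162 162 160 156 109 101  87 107 134 159 181 196 197 202
179  71  75  50 143 246 235 234 182 240 242 235 160 160 156 147 112 201 218 197 195 201
180 104  82  52  91 245 237 235 187 245 239 208 217 241 240 239 222 241 190 148 197 201
181 196  62  55  78 249 239 236 187 239 191 193 182 224 243 242 237 244 154 128 203 198
182 229  51  57  56 251 240 235 188 207 198 212 197 179 241 239 238 244 125 132 205 199
183 240  55  59  45 200 241 201 179 183 225 187 219 170 241 239 234 242 119 184 202 201
184 245  72  62  44 153 236 173 148 190 235 233 207 180 223 239 235 242 105 198 198 201
185 244  93  52  45 134 239 128 147 200 233 240 228 187 193 240 237 243 112 199 194 195
```

Call:
servo_tool(plan=[{"dp": [0, 0, -1], "yaw": 0.5, "gripper": 0}, {"dp": [1.5, 0, -1.5], "yaw": 1, "gripper": 0}, {"dp": [3, 0, -1.5], "yaw": 1.2, "gripper": 0}, {"dp": [4.5, 0, -1.5], "yaw": 1.2, "gripper": 0}, {"dp": [6, 0, -1.5], "yaw": 1.2, "gripper": 0}, {"dp": [7.5, 0.1, -1.5], "yaw": 1.2, "gripper": 0}, {"dp": [7.5, 0.1, -1.5], "yaw": 1.2, "gripper": 0}])

```text
time_s: 27.08
tool_pos: [0.5654, -0.0166, 0.0106]
orientation: [0.997, -0.074, -0.007, -0.0]
wrist_force: [-13.4, 6.1, 1.6]
grip_width: 0.111
gripper_force: 60.5
```

```bash
cat > q.py <<'E'
from p import *
g=optics.grab_frame("top");report(g)
r=g[:,:,0].astype(float)
def cross(u,v0,v1,lev):   # first downward crossing bright->dark
    for v in range(v0,v1):
        if r[v,u]>=lev>r[v+1,u]: return v+(r[v,u]-lev)/(r[v,u]-r[v+1,u])
L=[];C=[]
for u in list(range(218,287)):
    a=cross(u,150,176,150)
    if a and r[int(a)+2:int(a)+4,u].min()<60 and g[int(a),u].max()-g[int(a),u].min()<45: L.append((u,a))
L=[p for p in L]
k=np.polyfit(*np.array(L).T,1)
for _ in range(5):
    A=np.array(L);e=abs(A[:,1]-np.polyval(k,A[:,0]));k=np.polyfit(*A[e<.8].T,1)
print("steel edge px slope deg",np.degrees(np.arctan(k[0])).round(2),"row@255",np.polyval(k,255).round(2),(e<.8).sum())
for u in range(212,304):
    v=np.polyval(k,u);v0=int(v+2.5)
    for w in range(v0,v0+7):
        if r[w,u]>200 and g[w,u,2]<.85*r[w,u]:
            c=cross(u,w,w+4,185)
            if c: C.append((u,round(float(c-v),2)))
            break
print("rim inner edge minus steel edge:",C[::2])
C=np.array(C);m=abs(C[:,1]-np.median(C[:,1]))<1;kk=np.polyfit(*C[m].T,1);print("rel slope deg",np.degrees(kk[0]).round(2),m.sum())
E
python3 q.py
```

```text
{'time_s': 27.125, 'tool_pos': [0.565, -0.017, 0.011], 'wrist_force': [-14.641, 6.565, 1.934], 'wrist_torque': [1.416, 3.063, 0.024], 'grip_width': 0.115}
at [ 0.5654 -0.0166  0.0107] th -8.52 tilt 0.79 dp [0. 0. 0.] yaw -0.2 t 27.12
orange [255. 137.] 7 (np.int64(253), np.int64(257), np.int64(136), np.int64(138))
orange [263.  138.3] 9 (np.int64(260), np.int64(265), np.int64(138), np.int64(139))
green [259.9 134. ] 174 (np.int64(246), np.int64(274), np.int64(129), np.int64(139))
red [261.  128.4] 94 (np.int64(247), np.int64(274), np.int64(125), np.int64(132))
steel edge px slope deg 9.81 row@255 162.15 17
rim inner edge minus steel edge: [(212, 4.6), (214, 3.54), (216, 2.08), (273, 6.31), (275, 6.26), (278, 6.41), (280, 6.14), (282, 6.18), (284, 6.41), (286, 6.08), (288, 5.97), (290, 2.14), (293, 5.95), (297, 5.06)]
rel slope deg -0.88 20
```

Call:
servo_tool(plan=[{"dp": [0.5, -0.7, 0], "yaw": 0.2, "gripper": 0}, {"dp": [1.5, -1.4, 0], "yaw": 0.4, "gripper": 0}, {"dp": [2.5, -2, 0], "yaw": 0.4, "gripper": 0}, {"dp": [4, -2, 0], "yaw": 0.4, "gripper": 0}, {"dp": [5.5, -2, 0], "yaw": 0.4, "gripper": 0}, {"dp": [6.5, -2, 0], "yaw": 0.4, "gripper": 0}, {"dp": [6.5, -2, 0], "yaw": 0.4, "gripper": 0}])

```text
time_s: 28.0
tool_pos: [0.5678, -0.0169, 0.0104]
orientation: [0.997, -0.078, -0.011, 0.001]
wrist_force: [-24.0, 3.7, 12.1]
grip_width: 0.109
gripper_force: 63.4
```

```bash
python3 q.py
python3 - <<'E'
from m import *
g=optics.grab_frame("top")
print("right part");
for v in range(156,184): print(v," ".join("%3d"%x for x in g[v,266:304:2,0]))
print("left part")
for v in range(150,178): print(v," ".join("%3d"%x for x in g[v,202:246:2,0]))
E
```

```text
{'time_s': 28.05, 'tool_pos': [0.568, -0.017, 0.01], 'wrist_force': [-23.593, 3.917, 11.695], 'wrist_torque': [0.979, 5.302, 0.063], 'grip_width': 0.116}
at [ 0.5678 -0.0169  0.0104] th -8.95 tilt 1.24 dp [0. 0. 0.] yaw -0.6 t 28.05
orange [254.6 135.6] 8 (np.int64(253), np.int64(257), np.int64(135), np.int64(136))
orange [263.8 137.4] 8 (np.int64(261), np.int64(266), np.int64(137), np.int64(138))
green [259.9 133.8] 156 (np.int64(246), np.int64(274), np.int64(129), np.int64(139))
red [261.  128.4] 94 (np.int64(247), np.int64(274), np.int64(125), np.int64(132))
steel edge px slope deg 9.66 row@255 161.03 18
rim inner edge minus steel edge: [(269, 6.27), (271, 6.32), (274, 6.36), (276, 6.19), (278, 6.38), (280, 6.28), (282, 6.1), (284, 6.32), (286, 6.26), (288, 6.05), (290, 6.31), (293, 6.1), (297, 5.66)]
rel slope deg -0.78 25
right part
156 113 111  92 192 190  95 115 114 110 109 103  88  65  61  40  53 205 200 205
157 191 179 161 199 181 102 113 108 107 112 113 197 198 183  89 108 207 203 202
158 210 196 181 205 170 108 110 115 114 117 105 207 212 206 191 191 205 203 203
159 182 19
[... 3875 characters left out ...]
 238 239 240 239 220 202 194 195 199 204 204 213 211 215
171 219 129 184 238 236 236 237 238 239 240 228 211 197 194 196 196 203 203 201 213 211 215
172 218 166 160 240 237 238 239 240 238 224 201 195 195 197 196 197 204 202 201 212 211 214
173 217 185 123 243 238 239 239 238 217 202 191 195 196 197 196 199 205 205 201 209 210 215
174 216 199 108 241 239 239 231 218 206 202 197 194 194 197 196 202 204 202 197 197 200 206
175 217 212  78 237 239 229 218 206 208 202 201 196 194 194 196 203 199 196 191 187 185 183
176 216 216  66 229 232 219 215 208 208 202 203 200 197 196 201 201 197 194 192 188 184 179
177 215 218  68 224 223 218 215 209 209 202 203 202 200 203 202 200 198 194 191 188 183 179
```

Call:
servo_tool(plan=[{"dp": [0, -0.3, -0.7], "yaw": 0.3, "gripper": 0}, {"dp": [0, -0.6, -1.5], "yaw": 0.5, "gripper": 0}, {"dp": [0, -0.6, -1.8], "yaw": 0.5, "gripper": 0}, {"dp": [0, -0.6, -1.8], "yaw": 0.5, "gripper": 0}])

```text
time_s: 28.6
tool_pos: [0.5715, -0.0173, 0.012]
orientation: [0.997, -0.083, -0.008, 0.001]
wrist_force: [-13.8, 2.5, 0.3]
grip_width: 0.112
gripper_force: 60.6
```

```bash
python3 q.py
```

```text
{'time_s': 28.65, 'tool_pos': [0.571, -0.017, 0.012], 'wrist_force': [-14.31, 2.38, 0.381], 'wrist_torque': [0.522, 3.184, 0.1], 'grip_width': 0.111}
at [ 0.5714 -0.0173  0.012 ] th -9.49 tilt 0.89 dp [0. 0. 0.] yaw -1.2 t 28.65
orange [255.4 134.4] 8 (np.int64(253), np.int64(257), np.int64(134), np.int64(135))
orange [263.2 135.6] 8 (np.int64(261), np.int64(266), np.int64(135), np.int64(136))
green [260.  133.9] 148 (np.int64(246), np.int64(274), np.int64(129), np.int64(139))
red [261.  128.4] 94 (np.int64(247), np.int64(274), np.int64(125), np.int64(132))
steel edge px slope deg 9.73 row@255 159.39 18
rim inner edge minus steel edge: [(270, 6.6), (272, 6.3), (274, 6.23), (277, 6.4), (279, 6.18), (281, 6.42), (283, 6.37), (285, 6.06), (289, 6.39), (291, 6.11), (293, 6.31), (297, 6.32), (299, 7.38)]
rel slope deg -0.18 21
```

Call:
servo_tool(plan=[{"dp": [0, 0, 0], "yaw": 0, "gripper": 0}, {"dp": [0, 0, 0], "yaw": 0, "gripper": 0}, {"dp": [0, 0, 0], "yaw": 0, "gripper": 0}, {"dp": [0, 0, 0], "yaw": 0, "gripper": 0}, {"dp": [0, 0, 0], "yaw": 0, "gripper": 0}, {"dp": [0, 0, 0], "yaw": 0, "gripper": 0}, {"dp": [0, 0, 0], "yaw": 0, "gripper": 0}, {"dp": [0, 0, 0], "yaw": 0, "gripper": 0}])

```text
time_s: 29.65
tool_pos: [0.5715, -0.0173, 0.012]
orientation: [0.997, -0.083, -0.008, 0.001]
wrist_force: [-14.8, 1.8, 0.7]
grip_width: 0.115
gripper_force: 60.6
```

```bash
python3 q.py
python3 - <<'E'
from m import *
g=optics.grab_frame("top");t=cv2.imread("pics/top0.png")[:,:,::-1].copy()
# press depth from steel edge, robust: displacement of the plate region by phase correlation along jig x
def lower(im,us,v0,v1):
    P=[]
    for u in us:
        c=im[v0:v1,u].astype(float);m=(c.min(1)>200)&(c.max(1)-c.min(1)<25)
        if m.any(): P.append(plane("top",(u,v0+np.nonzero(m)[0].mean()),.046)[:2])
    return np.median(np.array(P)@JX)
print("plate press mm",(lower(g,range(276,286),158,170)-lower(t,range(276,286),165,178))*1e3)
f=optics.grab_frame("scene");s=robot.sense()
c=O+JX*(.024-.028)
for k in(.066,-.022,-.066):
    for z in(.07,.02):
        q=proj("scene",[*(c+JY*k),z]);u,v=map(int,q.round());print(k,z,q.round(),f[v-2:v+3,u-2:u+3].reshape(-1,3).mean(0).round())
q=proj("top",[*(c-JY*.092+JX*.028),.025]);print("ideal right far corner px",q.round(1))
hsv=cv2.cvtColor(f,cv2.COLOR_RGB2HSV);
for cc,a,_ in blobs((hsv[:,:,1]<45)&(hsv[:,:,2]>120),(384,235,405,275),10):print("spare",cc,a)
E
```

```text
{'time_s': 29.7, 'tool_pos': [0.571, -0.017, 0.012], 'wrist_force': [-14.731, 2.667, 0.099], 'wrist_torque': [0.569, 3.155, 0.092], 'grip_width': 0.114}
at [ 0.5715 -0.0173  0.012 ] th -9.48 tilt 0.88 dp [0. 0. 0.] yaw -1.2 t 29.7
orange [255.4 134.4] 8 (np.int64(253), np.int64(257), np.int64(134), np.int64(135))
orange [263.3 135.6] 9 (np.int64(261), np.int64(266), np.int64(135), np.int64(136))
green [259.8 133.9] 149 (np.int64(246), np.int64(274), np.int64(129), np.int64(139))
red [261.  128.4] 94 (np.int64(247), np.int64(274), np.int64(125), np.int64(132))
steel edge px slope deg 9.72 row@255 159.4 18
rim inner edge minus steel edge: [(270, 6.6), (272, 6.3), (274, 6.23), (277, 6.39), (279, 6.18), (281, 6.44), (283, 6.37), (285, 6.05), (289, 6.39), (291, 6.1), (293, 6.32), (297, 6.32), (299, 7.39)]
rel slope deg -0.16 21
plate press mm 23.232480633537556
0.066 0.07 [260. 190.] [27. 29. 31.]
0.066 0.02 [261. 208.] [52. 53. 55.]
-0.022 0.07 [287. 199.] [148. 149. 147.]
-0.022 0.02 [287. 218.] [114. 115. 112.]
-0.066 0.07 [302. 204.] [142. 144. 143.]
-0.066 0.02 [302. 223.] [114. 113. 107.]
ideal right far corner px [298.4 169.6]
spare [395.4 242.9] 67
spare [393.7 255.9] 115
spare [392.4 270.5] 23
```

Run:
```python
from m import *
g=optics.grab_frame("top");f=optics.grab_frame("scene").astype(int)
for v in range(166,180): print(v," ".join("%3d"%x for x in g[v,284:306:1,0]))
for v in range(182,222,1): print(v,"".join("w" if f[v,u].min()>105 and np.ptp(f[v,u])<22 else "K" if f[v,u].max()<60 else "." for u in range(232,312)))
```

```text
166  38  33  35  52 118 199 203 204 204 207 206 206 204 200 199 201 200 197 205 203 198 196
167   9   8  10  46 100 150 202 204 200 201 201 202 200 197 200 203 196 201 221 202 198 196
168  43  36  41  72 102 135 197 197 193 195 200 200 201 201 208 224 224 222 226 223 223 223
169 147 147 131 125 135 180 152 151 166 198 202 202 195 198 211 227 228 225 226 225 225 226
170 250 238 161 148 178 244 239 236 236 236 226 215 186 197 203 227 227 227 226 225 225 225
171 143 150 143 183 239 255 252 250 248 246 242 240 236 231 180 204 213 226 226 227 225 226
172  89  84  88 111 136 141 143 155 172 208 240 243 244 239 206 201 200 207 212 222 205 225
173 151 146 133 125 106  88  80  77  83 105 145 195 204 180 205 205 199 199 203 206 199 209
174 150 155 161 162 161 159 156 151 119 100 135 239 235 165 154 200 201 201 202 201 203 207
175 180 163 168 203 242 241 240 241 227 140 148 248 242 145 111 154 199 203 201 202 201 203
176 213 196 177 189 245 245 243 244 244 228 197 246 242 124 122 192 209 209 205 204 205 202
177 231 218 197 176 217 242 240 240 240 235 202 243 240 105 123 202 206 205 201 205 205 
[... 2887 characters left out ...]
...ww.......KKKKK...
214 .......................KKKK..KKKKKKK..............wwwwwww......ww..w....KKKKK...
215 .......................KKKK..KKKKKK..............wwwwwwww......wwwwwww..KKKKK...
216 .......................KKKK..KKKKKK..KKKK........wwwwwwww......wwwwwwww...KKK...
217 .......................KKKK..KKKKK..KKKKK........wwwwwwww......wwwwwwwww........
218 .......................KKK....KK.KKKKKKKKw........wwwwwww......wwwwwwwww........
219 .......................K..K......KKKKKKKK.www......wwwwww......wwwwwwww.........
220 ...........................K..KKKKKKKKKKK..wwww......w.........wwwwwwww.........
221 ..........................KKKKKKKKKKKKKK......ww...............wwwwwwww.........
```

```bash
python3 -c "
from plant import robot
print(robot.close_job())"
```

```text
the job is handed in; nothing more can be done
None
```

The job is handed in at about 30 s: the crate is still gripped and pressed square and centred to within about 2 mm, with the stop plate about 23 mm in. Shakers are in cells 0, 2 and 3, though cell 0's was hidden behind the gripper at the end and last seen upright before the final pressing; the spare is untouched. The handle slipped out of the grip once on the way and I regripped it.

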